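# Clear the tape rolls and start a drip check on the tap

## Task

The kitchen tap has just been refitted. Clear every tape roll off the upright posts of the stand into the shallow black tray, and slide the small catch pan in under the tap's spout so that it stands on the counter centred below the outlet. Only once the pan stands there, wind the free-standing timer clockwise to 30 minutes (half a turn, opposite the long zero mark), pressing it down as you turn so that it neither spins nor wanders from its spot; do not knock the tap or shift the tin or the wrench.

Things in the scene. Friction and masses are not known exactly. Their poses are not given: they have to be found in the camera images.
- tap: Black kitchen tap, fixed. Origin: middle of its foot on the counter. Upright body 38 mm across (foot 56 mm), 172 mm high; from it a straight horizontal spout (24 mm thick, underside at 130 mm height) runs 160 mm along the tap's own -x to a nozzle 26 mm across that points down and ends 105 mm above the counter. A thin lever stands on its +y side.
- outlet (a point): Centre of the nozzle's lower end, 105 mm above the counter. The spout ends about 13 mm beyond it.
- pan: Small round steel catch pan, 80 mm across at the foot, 88 mm at the rim, 54 mm high, about 0.18 kg, loose, standing on the counter. Origin: centre of its underside, z up. Its straight black handle runs along its own -x, level, from 42 to 137 mm from the pan's axis; 14 mm wide, 9 mm thick, mid-height 46 mm above the counter. Gripped by the handle from above it can be slid along the counter; the pan passes under the nozzle with 51 mm to spare, a hand above it does not.
- pan_grip (a point): Good place to grip the pan's handle: 105 mm from the pan's axis, at the handle's mid-height (46 mm).
- timer: Free-standing round white minute timer, loose, about 0.19 kg in all: a drum 80 mm across and 34 mm high with a turning dial on top (63 mm high in all), on four small feet. Origin: centre of its underside, z up; its long zero mark is at its own -x edge. 12 ticks on the rim, 5 minutes (30 degrees) apart. The dial is stiffer (0.07 N m) than the drum's footing under its own weight: the whole timer spins unless it is pressed down, with about 10 to 18 N.
- zero_mark (a point): The timer's rim at the long zero mark, 40 mm from its axis, at its top edge (34 mm high).
- dial (a joint): Dial turn relative to the drum, rad: 0 when its pointer is at the long zero mark, growing clockwise seen from above, 2 pi per 60 minutes; 30 minutes = 3.142. Starts at 0 to 4 minutes; end stop at 5.6. It stays where it is left. The pointer direction is the timer's own -x turned clockwise by this value.
- dial_grip (a point): On the dial's axis, 52 mm above the counter: mid-height of the dial's grip bar, 46 mm long (along the pointer), 13 mm wide, 22 mm high (41 to 63 mm above the counter), standing on the dial's flat disc, 56 mm across, top at 40.5 mm. Its point axes turn with the dial, the pointer being its -x (black line on the bar). Fingertips that straddle the bar can press down on the disc.
- stand: Dark steel stand, fixed, 75 x 265 mm, 12 mm thick. Origin: centre of its underside. Five upright posts in a row along its own y at -108, -54, 0, 54 and 108 mm, each a black collar 26 mm across up to 35 mm height, then a steel pin 11 mm across up to 75 mm height.
- roll0: White tape roll, 46 mm across, 20 mm high, bore 18 mm, 0.05 kg, loose. Origin: centre of its underside, z along its axis. Starts threaded flat on one of the stand's pins, its underside at 35 mm, and comes off straight up (it is clear once raised 40 mm). May be absent: 3 to 5 rolls are present.
- roll1: White tape roll, 46 mm across, 20 mm high, bore 18 mm, 0.05 kg, loose. Origin: centre of its underside, z along its axis. Starts threaded flat on one of the stand's pins, its underside at 35 mm, and comes off straight up (it is clear once raised 40 mm). May be absent: 3 to 5 rolls are present.
- roll2: White tape roll, 46 mm across, 20 mm high, bore 18 mm, 0.05 kg, loose. Origin: centre of its underside, z along its axis. Starts threaded flat on one of the stand's pins, its underside at 35 mm, and comes off straight up (it is clear once raised 40 mm). May be absent: 3 to 5 rolls are present.
- roll3: White tape roll, 46 mm across, 20 mm high, bore 18 mm, 0.05 kg, loose. Origin: centre of its underside, z along its axis. Starts threaded flat on one of the stand's pins, its underside at 35 mm, and comes off straight up (it is clear once raised 40 mm). May be absent: 3 to 5 rolls are present.
- roll4: White tape roll, 46 mm across, 20 mm high, bore 18 mm, 0.05 kg, loose. Origin: centre of its underside, z along its axis. Starts threaded flat on one of the stand's pins, its underside at 35 mm, and comes off straight up (it is clear once raised 40 mm). May be absent: 3 to 5 rolls are present.
- tray: Shallow open black tray, fixed, 150 (own x) x 250 (own y) x 30 mm high, walls and floor about 4 mm. Origin: centre of its underside.
- tin: Bystander: upright aluminium tin 60 mm across, 75 mm high. Leave alone.
- wrench: Bystander: steel wrench 160 mm long lying flat near the robot. Leave alone.
Not all that is in view belongs to the job. What is shaped like the pan but green or yellow is not meant.

How it is judged (in metres and radians):
On the way, in this order (a step that is already met when the one before it is completed fails the run):
1. the pan stands released on the counter centred under the outlet (horizontal distance between pan and outlet below 0.02 m and height (world z) of pan below 0.006 m and angle between pan's own z axis and vertical below 0.08 rad and linear speed of pan below 0.02 m/s and contact force between the fingers and pan below 0.2 N), for 0.3 s.
2. with the pan there, the timer is wound to 30 minutes (horizontal distance between pan and outlet below 0.1 m and value of joint dial between 2.932 and 3.351 rad), for 0.3 s.
At the end, for the whole second after the job is handed in: Every roll present lies at rest in the tray; the pan stands upright on the counter, released, its axis within 20 mm of the outlet's; the dial reads 30 minutes within 2 (2.932 to 3.351 rad); the timer stands upright within 25 mm of where it was, its zero mark within 30 mm of where it was (not spun) (all of step 1 and value of joint dial between 2.932 and 3.351 rad and angle between timer's own z axis and vertical below 0.08 rad and height (world z) of timer below 0.006 m and distance of timer from where it was at the start of the episode below 0.025 m and distance of zero_mark from where it was at the start of the episode below 0.03 m and linear speed of timer below 0.02 m/s and x of roll0 in the frame of tray between -0.07 and 0.07 m and y of roll0 in the frame of tray between -0.12 and 0.12 m and z of roll0 in the frame of tray between -0.005 and 0.045 m and linear speed of each of roll0, roll1, roll2, roll3, roll4 below 0.03 m/s and x of roll1 in the frame of tray between -0.07 and 0.07 m and y of roll1 in the frame of tray between -0.12 and 0.12 m and z of roll1 in the frame of tray between -0.005 and 0.045 m and x of roll2 in the frame of tray between -0.07 and 0.07 m and y of roll2 in the frame of tray between -0.12 and 0.12 m and z of roll2 in the frame of tray between -0.005 and 0.045 m and x of roll3 in the frame of tray between -0.07 and 0.07 m and y of roll3 in the frame of tray between -0.12 and 0.12 m and z of roll3 in the frame of tray between -0.005 and 0.045 m and x of roll4 in the frame of tray between -0.07 and 0.07 m and y of roll4 in the frame of tray between -0.12 and 0.12 m and z of roll4 in the frame of tray between -0.005 and 0.045 m); the robot touches nothing.
It fails at once if the tin or the wrench is shifted by more than 30 mm (distance of any of tin, wrench from where it was at the start of the episode above 0.03 m).
It fails at once if the tap is knocked (more than 15 N) (contact force between tap and anything else above 15 N).
It fails at once if the pan is tipped over (angle between pan's own z axis and vertical above 0.7 rad).
Of roll0, roll1, roll2, roll3, roll4 only 3 to 5 are there at a start; the rules pass over those that are not, and their reading is None.
At some moment in a run one of pan may be knocked a few centimetres aside while the robot is not near it.
Once in a run the grip may slacken for a moment while it holds something.
It also fails if it takes over 210 s, if anything falls off the work surface, if the arm or the gripper's body presses on something with over 40 N, if the wrist force passes 120 N, or if a joint passes its speed limit or range.

## Robot

A 6-joint arm with a two-finger parallel gripper is mounted at the origin on the work surface. World frame = base frame: x ahead of the robot, y to its left, z up, the work surface at z = 0. Lengths are in m, angles in degrees, forces in N, time in s.
With the tool pointing down it reaches from about 0.25 to 0.725 m from the base axis. Payload 9.7 kg.
Tool frame: the origin (TCP) lies at the very end of the fingers, on their centre line; the grasp point (between the pads) lies 19 mm behind it (bot.grip_depth is the distance from the TCP to the grasp point, in m); z points along the fingers, y is the direction in which the jaws open and shut (so a half turn about z gives the same grasp; the last joint's range is limited). The gripper opens to 85 mm and grips with 20 to 120 N. Pads are 22 mm wide; open, the fingers measure 114 mm over their backs; the gripper's body (76 mm by 85 mm) begins 54 mm behind the grasp point. The pads swing forward as they close: fully open they stand 13 mm farther back than shut.
Start: joints at [68.64, 4.979, 10.078, 95.1, 0, 90], TCP at [0.2, 0.512, 0.231] pointing down, gripper open.
Joint ranges: [-179.16, 179.16], [-48.56, 103.87], [-65.8, 70.77], [-126.05, 130.52], [-82.76, 87.17], [-180, 180]. Speed limits (degrees/s): [127.2, 127.2, 147.25, 180, 180, 180].

## Interface

Orientations are given as [roll, pitch, yaw] about the fixed x, y, z axes, in that order (R = Rz(yaw) Ry(pitch) Rx(roll)).
In Python, from workcell import bot, viewer gives the robot as it stands.
- The arm moves only by the tool arm_command, never from a script. Its argument "motion" is a list of rows, each a list of 3 entries, a list of its own where there are three numbers: the opening, from 0 (shut) to 1 (fully open), then the shift along the tool's x, y, z in units of 60 mm (1.0 is 60 mm), then the turn, a rotation vector about the tool's x, y, z in units of 6 degrees (1.0 is 6 degrees). A call has 1 to 12 rows; each row shifts and turns the commanded pose from where the row before left it, along the tool's axes as they then stand; what a row does not reach is not made up. A row lasts 1/8 s, in which the tool goes at most 62.5 mm and 10.7 degrees, less where a joint would pass 70% of its speed; a pose out of reach is approached as far as the arm can. A call is refused whole if a number of a shift passes 1 or a number of a turn 1, either way. A call with a gripper value outside its range is refused whole. The fingers move at their own pace and stop on an object; "newtons" is the grip in N (left out, the last holds). Time passes only in rows, so rows that do not move let the fingers close. It gives the time, the measured TCP pose, the force and the opening at its end, in the units of the state.
- bot.get_obs(): the state, without advancing time (a new reading comes with each control period).
- viewer.camera(name): name is "side" or "top"; returns the picture (384x512x3 uint8, blue, green, red); there is no depth.
- viewer.calibration(name): a dict with "fx", "fy", "cx", "cy" (pixels), "k1" (the pictures are not rectified: a ray, as slopes to the right and down, at radius r is drawn at 1 + k1 r^2 times it, then the intrinsics apply), "T" (4x4, takes a point from camera to world coordinates). Camera axes: x right, y down, z forward; pixel columns grow to the right and rows downward; lengths in m; the calibration is good to about 2 mm. A picture is of the moment at which its call begins. calibration takes no time and is no camera call.
- bot.job_done(): hands the job in, once; it reports no verdict.
The state is a dict: "time": time; "q": joint angles; "qd": joint speeds; "joint_efforts": joint torques, N m; "ee_pos": TCP position; "tcp_rot": TCP orientation; "wrist_force": force on the tool from outside, world axes, zero at the start; "torque": the same for the moment, N m; "opening": finger opening in m.
Only numpy, scipy, OpenCV 4.12 (cv2) and the standard library are available. Lean on these libraries where they do the work, as an engineer would, in place of code of your own. Each camera call takes 0.05 s, during which the arm holds its last target.

## Working session

There is one attempt and no reset: what is moved stays moved. The work goes in short steps, Python scripts to look and compute and a tool call to move; the robot and the scene stay as the last step left them, time stands still between calls to the robot, and variables do not carry over. Pictures are saved under pics/ and viewed, and the job is handed in when it is done.

Besides the shell and the picture viewer there is one more tool, called as name(argument=value, ...), one argument or row to a line, values as JSON. arm_command: Moves the arm, as the interface text tells. Its arguments: {"type":"object","properties":{"motion":{"type":"array"},"newtons":{"type":"number"}},"required":["motion"]}

```bash
ls; mkdir -p pics; python3 - <<'E'
from workcell import bot, viewer
import cv2
print(bot.get_obs())
for n in("side","top"):
    cv2.imwrite(f"pics/{n}0.png",viewer.camera(n)); print(viewer.calibration(n))
E
```

```text
pics
{'time': 0.0, 'q': array([ 6.86409176e+01,  5.01204620e+00,  1.00339866e+01,  9.50996625e+01,
       -2.15996838e-04,  8.99982203e+01]), 'qd': array([-0.02524024, -0.08866169, -0.00551895,  0.06493126,  0.06240232,
        0.0561186 ]), 'joint_efforts': array([ 6.99354077e-04, -5.20389247e+01,  4.64805365e+01,  1.63795991e-02,
        3.71464216e-05, -2.11090179e-05]), 'ee_pos': array([0.20023303, 0.51200755, 0.23056981]), 'tcp_rot': array([-1.79922278e+02,  2.13582444e-04,  1.58642698e+02]), 'wrist_force': array([ 0.00222234, -1.06459695,  0.65541573]), 'torque': array([ 0.05917316, -0.01889644, -0.00246381]), 'opening': 0.08537116449965108}
{'fx': 445.4485285132813, 'fy': 445.4485285132813, 'cx': 254.0603777184825, 'cy': 188.63760461685172, 'k1': -0.163775519460567, 'T': array([[-0.96160663, -0.18869143,  0.19926923,  0.28751368],
       [-0.27377349,  0.60933331, -0.74415119,  0.89048875],
       [ 0.01899358, -0.77013536, -0.63759766,  0.86979754],
       [ 0.        ,  0.        ,  0.        ,  1.        ]])}
{'fx': 483.3261042289542, 'fy': 483.3261042289542, 'cx': 254.37569230400788, 'cy': 184.1963235894193, 'k1': -0.20634557239657678, 'T': array([[ 0.0267764 , -0.98165402,  0.18878136,  0.19218106],
       [-0.99955323, -0.02880109, -0.00798948, -0.01069494],
       [ 0.01328002, -0.18848309, -0.98198664,  1.78949689],
       [ 0.        ,  0.        ,  0.        ,  1.        ]])}
```

View pics/top0.png

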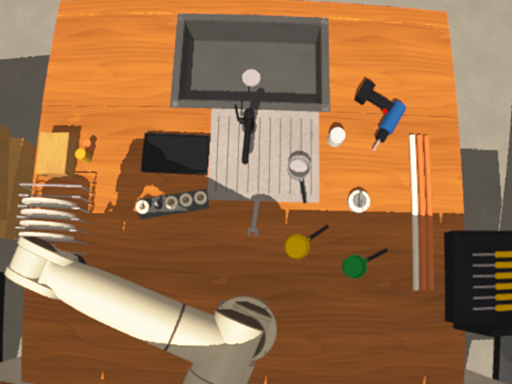

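View pics/side0.png

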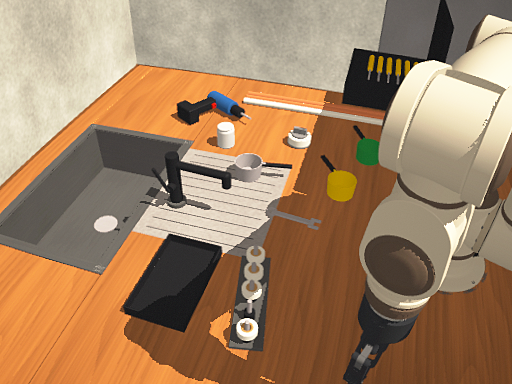

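```bash
cat > h.py <<'E'
import numpy as np, cv2
from workcell import bot, viewer
from scipy.optimize import least_squares
def K(n):
    c=viewer.calibration(n); return c,np.array([[c['fx'],0,c['cx']],[0,c['fy'],c['cy']],[0,0,1]]),np.array([c['k1'],0,0,0,0])
def ray(n,uv):
    c,k,d=K(n); p=cv2.undistortPointsIter(np.array(uv,float).reshape(-1,1,2),k,d,None,None,(3,50,1e-10)).reshape(-1,2)
    v=np.c_[p,np.ones(len(p))]@c['T'][:3,:3].T
    return c['T'][:3,3],v
def plane(n,uv,z):
    o,v=ray(n,uv); t=(z-o[2])/v[:,2]; return o+v*t[:,None]
def tri(uvs,uvt):
    A=np.zeros((3,3));b=np.zeros(3)
    for n,uv in(("side",uvs),("top",uvt)):
        o,v=ray(n,[uv]);v=v[0]/np.linalg.norm(v[0]);P=np.eye(3)-np.outer(v,v);A+=P;b+=P@o
    return np.linalg.solve(A,b)
def proj(n,X):
    c,k,d=K(n);T=np.linalg.inv(c['T']);X=np.atleast_2d(X).astype(float)
    return cv2.projectPoints(X,cv2.Rodrigues(T[:3,:3])[0],T[:3,3],k,d)[0].reshape(-1,2)
def crop(src,x0,y0,w,h,s,out):
    im=cv2.imread(src) if isinstance(src,str) else src
    c=cv2.resize(im[y0:y0+h,x0:x0+w],None,fx=s,fy=s,interpolation=cv2.INTER_CUBIC)
    cv2.imwrite(out,c)
E
python3 - <<'E'
from h import *
crop("pics/top0.png",125,95,130,130,5,"pics/top0_l.png")
crop("pics/top0.png",225,85,160,130,5,"pics/top0_r.png")
crop("pics/side0.png",120,110,200,140,4,"pics/side0_a.png")
crop("pics/side0.png",110,220,200,140,4,"pics/side0_b.png")
E
```

```text
(no output)
```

View pics/top0_l.png

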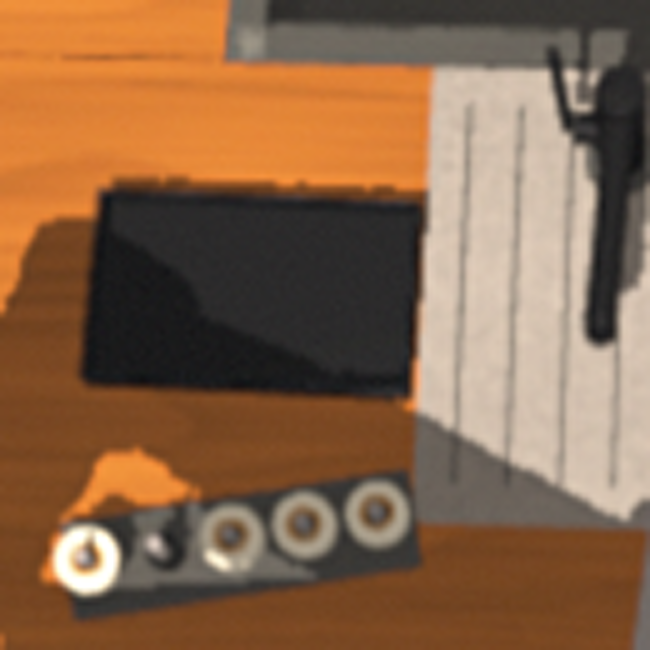

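View pics/top0_r.png

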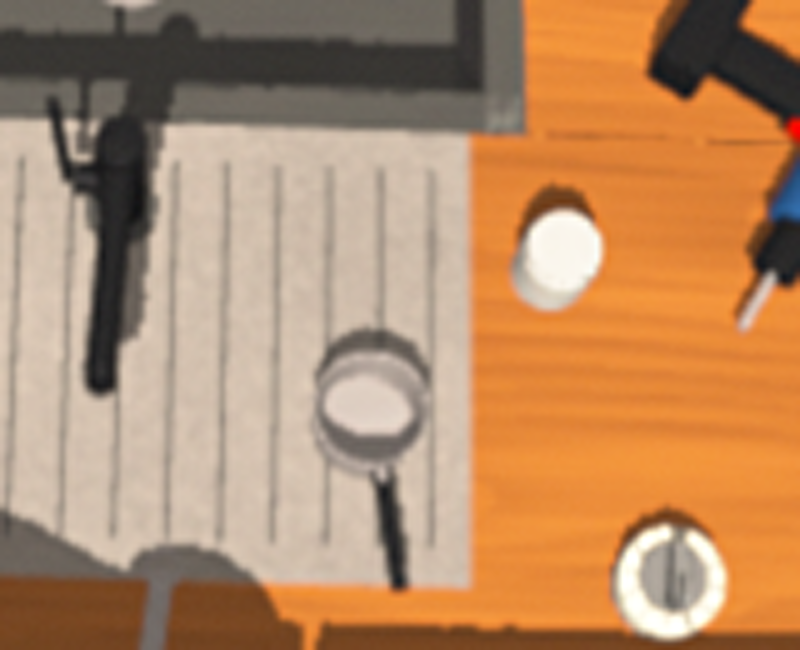

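View pics/side0_a.png

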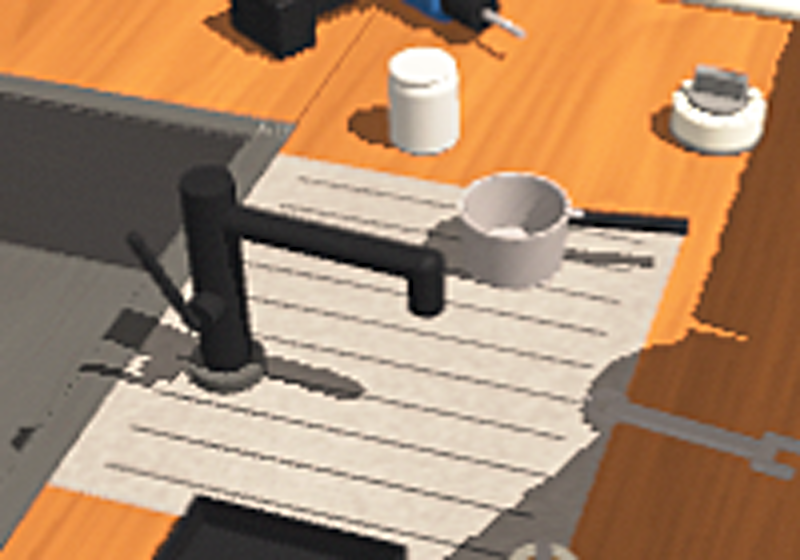

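View pics/side0_b.png

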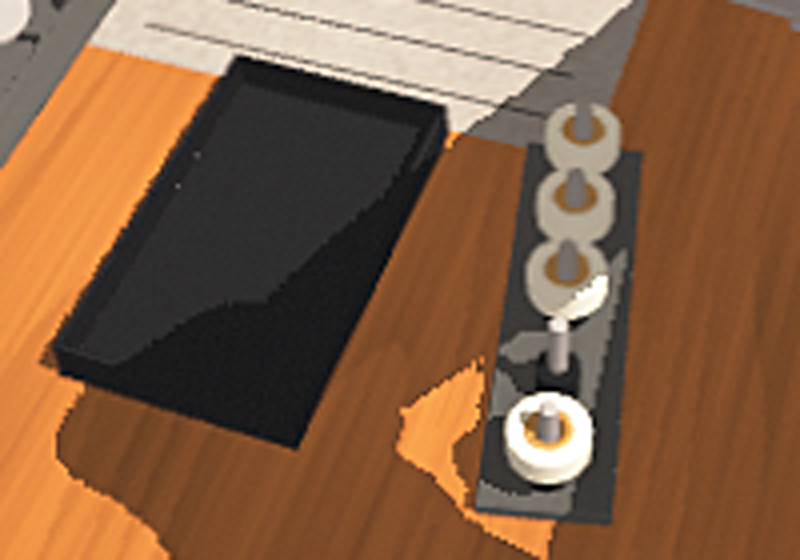

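```bash
python3 - <<'E'
from h import *
tl=lambda a:np.array(a,float)/5+[125,95]-0.4
tr=lambda a:np.array(a,float)/5+[225,85]-.4
sa=lambda a:np.array(a,float)/4+[120,110]-.375
sb=lambda a:np.array(a,float)/4+[110,220]-.375
np.set_printoptions(precision=4,suppress=True)
print("rolls top",plane("top",tl([(88,560),(230,535),(304,523),(378,513)]),.055)) 
print("rolls side",plane("side",sb([(548,432),(567,272),(575,203),(583,138)]),.055))
# tap
print("body top",tri(sa((208,175)),tr((121,122))))
print("spout end topview z.142",plane("top",tr([(100,390)]),.142))
print("nozzle bottom side z.105",plane("side",sa([(427,308)]),.105))
print("foot side",plane("side",sa([(226,368)]),.0))
# pan
print("pan rim top",plane("top",tr([(371,409)]),.054),"side",plane("side",sa([(515,213)]),.054))
print("handle end top",plane("top",tr([(400,586),(382,478)]),.0505),"side",plane("side",sa([(688,222),(572,214)]),.05))
# timer
print("timer",plane("top",tr([(670,580)]),.034))
print("tray corners top",plane("top",tl([(103,190),(424,203),(410,397),(84,382)]),.03))
# timer crop
crop("pics/top0.png",340,182,38,36,16,"pics/t_t.png");crop("pics/side0.png",280,118,40,36,16,"pics/t_s.png")
crop("pics/top0.png",280,145,36,64,9,"pics/p_t.png")
E
```

```text
rolls top [[0.4303 0.3827 0.055 ]
 [0.4521 0.2787 0.055 ]
 [0.4626 0.2248 0.055 ]
 [0.4717 0.171  0.055 ]]
rolls side [[0.4313 0.3861 0.055 ]
 [0.4513 0.2811 0.055 ]
 [0.4609 0.2308 0.055 ]
 [0.4704 0.1799 0.055 ]]
body top [0.7652 0.0017 0.176 ]
spout end topview z.142 [[0.5849 0.0122 0.142 ]]
nozzle bottom side z.105 [[0.6004 0.0118 0.105 ]]
foot side [[0.7632 0.0015 0.    ]]
pan rim top [[ 0.5976 -0.1871  0.054 ]] side [[ 0.5934 -0.1765  0.054 ]]
handle end top [[ 0.4664 -0.21    0.0505]
 [ 0.5465 -0.196   0.0505]] side [[ 0.4638 -0.2105  0.05  ]
 [ 0.5523 -0.1936  0.05  ]]
timer [[ 0.4789 -0.4145  0.034 ]]
tray corners top [[0.719  0.3978 0.03  ]
 [0.7145 0.1505 0.03  ]
 [0.5639 0.1539 0.03  ]
 [0.5685 0.4009 0.03  ]]
```

View pics/t_t.png

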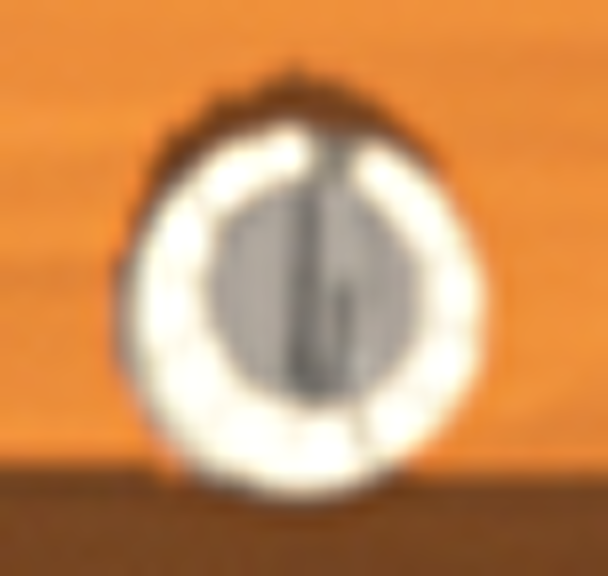

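View pics/t_s.png

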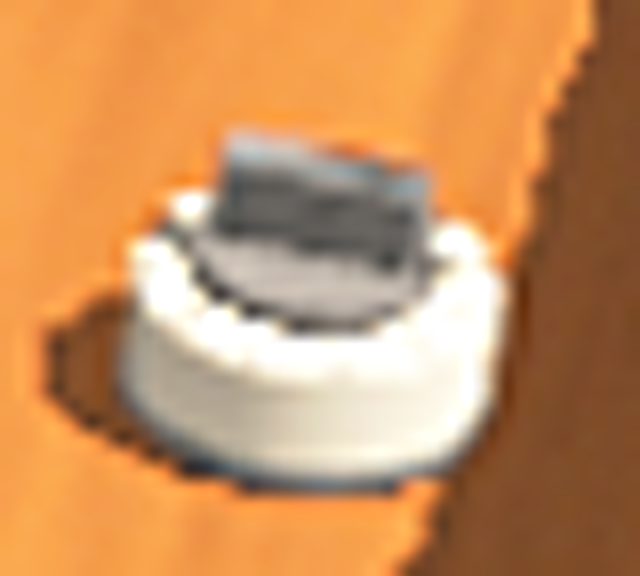

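View pics/p_t.png

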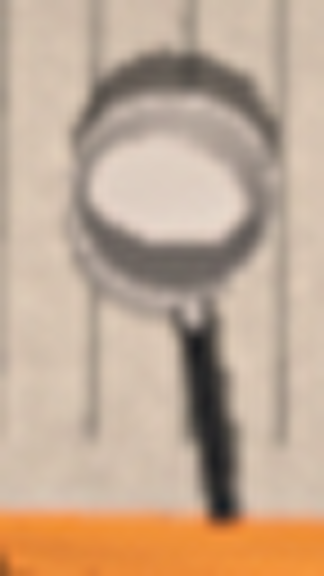

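```bash
cat >> h.py <<'E'
def circ(c,r,z,n=48):
    t=np.linspace(0,2*np.pi,n); return np.c_[c[0]+r*np.cos(t),c[1]+r*np.sin(t),np.full(n,z)]
def overlay(ims,items,box,s,out):
    # items: list of Nx3 polylines
    for n,im in ims.items():
        x0,y0,w,h=box[n]; c=cv2.resize(im[y0:y0+h,x0:x0+w],None,fx=s,fy=s,interpolation=cv2.INTER_CUBIC)
        for k,P in enumerate(items):
            p=((proj(n,P)-[x0,y0]+.5)*s-.5)
            cv2.polylines(c,[np.round(p*8).astype(np.int32)],False,[(0,0,255),(255,0,255),(0,255,0),(255,255,0)][k%4],1,cv2.LINE_AA,3)
        cv2.imwrite(f"pics/{out}_{n}.png",c)
E
python3 - <<'E'
from h import *
ims={n:cv2.imread(f"pics/{n}0.png") for n in("side","top")}
R=[(0.4303,.3827),(.4521,.2787),(.4626,.2248),(.4717,.171)]
it=[circ(r,.023,.055) for r in R]
it.append(np.array([[.719,.3978,.03],[.7145,.1505,.03],[.5639,.1539,.03],[.5685,.4009,.03],[.719,.3978,.03]]))
overlay(ims,it,{"side":(120,220,160,140),"top":(130,120,140,110)},5,"ovA")
foot=np.array([.764,.0015]);d=np.array([.6004-.764,.0118-.0015]);d/=np.linalg.norm(d)
noz=foot+d*.16
print(noz)
it=[circ((.5965,-.185),.044,.054),circ((.479,-.4145),.04,.034),circ(noz,.013,.105),circ(foot,.028,0),circ(foot,.019,.172),np.array([[*foot,.154],[*(foot+d*.173),.154]]),np.array([[*foot,.130],[*(foot+d*.173),.13]]),np.array([[.5965,-.185,.0505],[.466,-.21,.0505]])]
overlay(ims,it,{"side":(140,110,180,115),"top":(225,85,160,130)},5,"ovB")
E
```

```text
[0.60431616 0.01155344]
```

View pics/ovA_top.png

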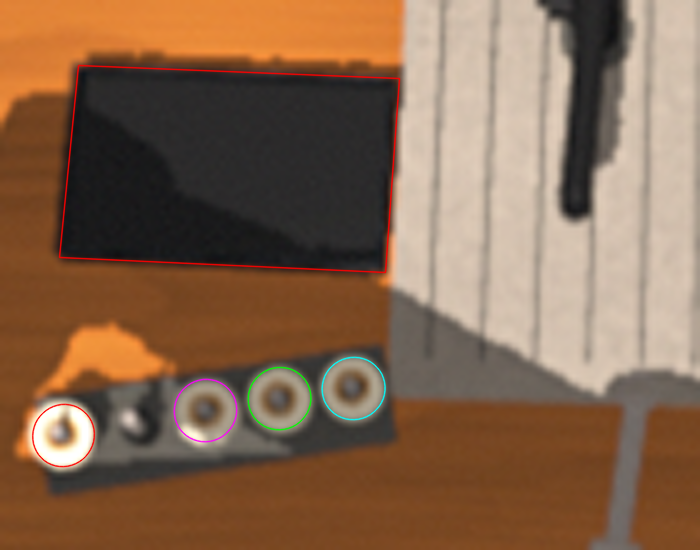

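View pics/ovA_side.png

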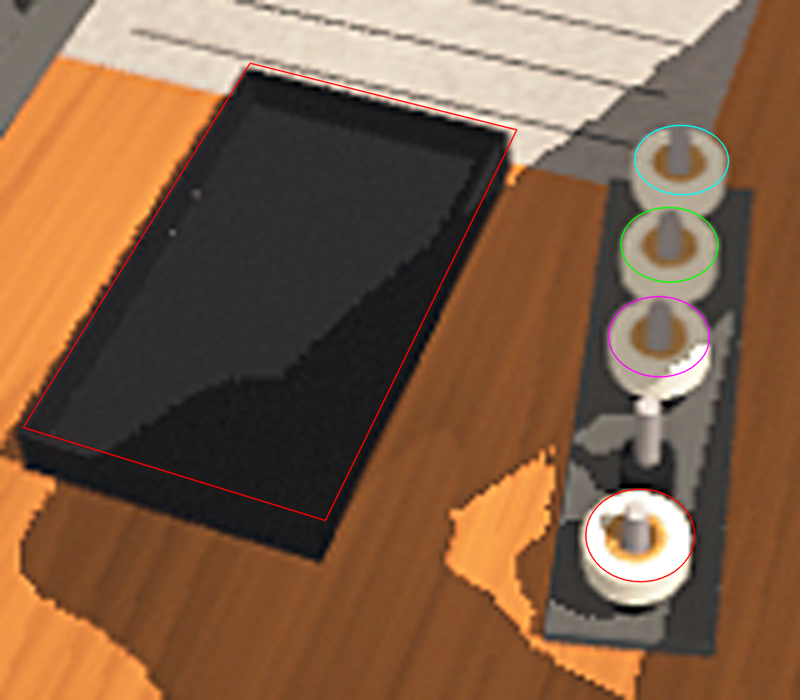

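View pics/ovB_top.png

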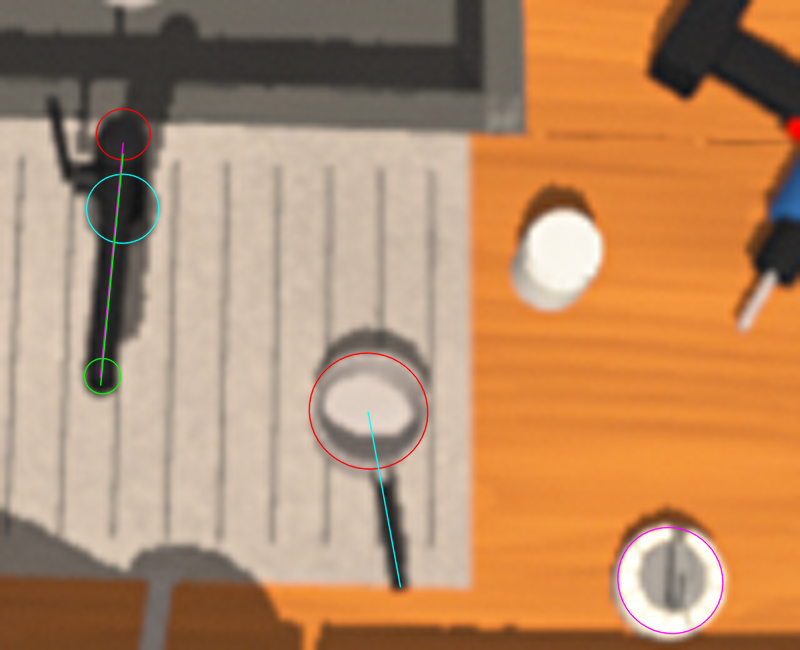

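View pics/ovB_side.png

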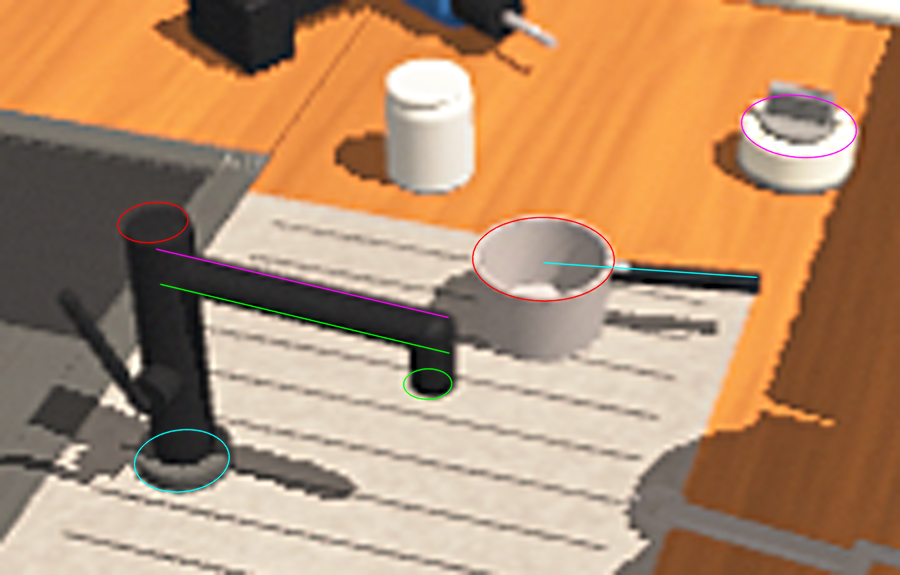

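arm_command(
  motion=[
    [1,[0,0,0],[0,0,0.96]],
    [1,[0,0,0],[0,0,0.96]],
    [1,[0,0,0],[0,0,0.96]],
    [1,[0,0,0],[0,0,0.96]],
    [1,[0,0,0],[0,0,0.96]],
    [1,[0,0,0],[0,0,0.96]],
    [1,[0,0,0],[0,0,0.96]],
    [1,[0,0,0],[0,0,0.96]],
    [1,[0,0,0],[0,0,0.96]],
    [1,[0,0,0],[0,0,0.96]],
    [1,[0,0,0],[0,0,0]],
  ],
  newtons=40,
)

```text
time: 1.48
ee_pos: [0.2003, 0.5121, 0.231]
tcp_rot: [-180.0, 0.0, 101.1]
wrist_force: [1.3, 0.7, 0.3]
opening: 0.0851
```

```bash
cat >> h.py <<'E'
from scipy.spatial.transform import Rotation as Ro
def to(p,yaw=None,o=None):
    o=o or bot.get_obs(); R=Ro.from_euler('xyz',o['tcp_rot'],degrees=True)
    print("now",np.round(o['ee_pos'],4),np.round(o['tcp_rot'],2),"q",np.round(o['q'],1),"t",round(o['time'],2),"op",round(o['opening'],4),"F",np.round(o['wrist_force'],1))
    if yaw is not None:
        dy=(yaw-o['tcp_rot'][2]+180)%360-180
        print(" yaw turn units (tool z):",round(-dy/6,2)); R2=Ro.from_euler('xyz',[180,0,yaw],degrees=True)
        print(" tilt fix units", np.round((R.inv()*Ro.from_euler('xyz',[180,0,o['tcp_rot'][2]],degrees=True)).as_rotvec(degrees=True)/6,3))
    else: R2=R
    print(" shift units AFTER turn:",np.round(R2.inv().apply(np.array(p)-o['ee_pos'])/.06,3))
E
python3 -c "
from h import *
to([.4305,.3829,.13],101.06)"
```

```text
now [0.2003 0.5121 0.231 ] [-1.7998e+02  3.0000e-02  1.0108e+02] q [ 68.6   5.   10.1  95.1  -0.  147.6] t 1.48 op 0.0851 F [1.3 0.7 0.3]
 yaw turn units (tool z): 0.0
 tilt fix units [-0.003  0.005 -0.   ]
 shift units AFTER turn: [-2.85   3.352  1.683]
```

arm_command(
  motion=[
    [1,[-0.57,0.67,0],[0,0,0]],
    [1,[-0.57,0.67,0],[0,0,0]],
    [1,[-0.57,0.67,0],[0,0,0]],
    [1,[-0.57,0.67,0],[0,0,0]],
    [1,[-0.57,0.67,0],[0,0,0]],
    [1,[0,0,0.8],[0,0,0]],
    [1,[0,0,0.88],[0,0,0]],
    [1,[0,0,0],[0,0,0]],
    [1,[0,0,0],[0,0,0]],
  ],
)

```text
time: 2.6
ee_pos: [0.4307, 0.3834, 0.1327]
tcp_rot: [179.9, -0.1, 101.1]
wrist_force: [-0.2, -0.6, 0.7]
opening: 0.0854
```

```bash
python3 -c "
from h import *
to([.4305,.3829,.028],101.06)
for n in('side','top'): cv2.imwrite(f'pics/{n}1.png',viewer.camera(n))
overlay({n:cv2.imread(f'pics/{n}1.png') for n in('side','top')},[circ((.4305,.3829),.023,.055),circ((.451,.2768),.023,.055)],{'side':(160,220,160,140),'top':(110,120,140,110)},4,'ov1')"
```

```text
now [0.4307 0.3834 0.1327] [ 1.7990e+02 -6.0000e-02  1.0112e+02] q [ 41.7   7.7   2.1  84.3  -0.  120.6] t 2.6 op 0.0854 F [-0.2 -0.6  0.7]
 yaw turn units (tool z): 0.01
 tilt fix units [ 0.017 -0.01  -0.   ]
 shift units AFTER turn: [-0.008 -0.006  1.745]
```

View pics/ov1_side.png

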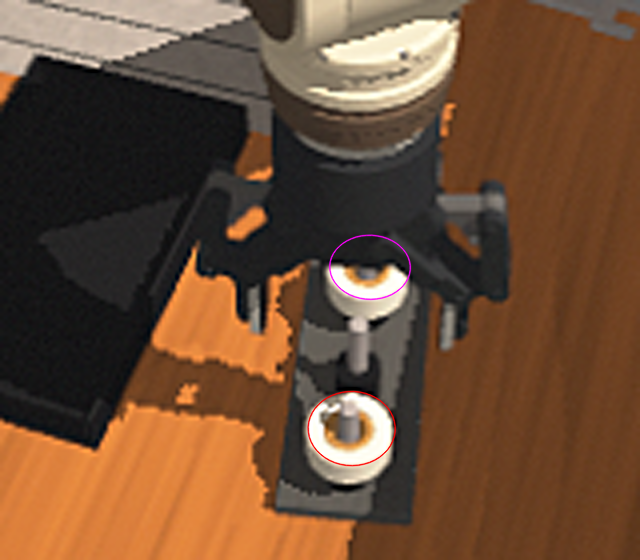

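arm_command(
  motion=[
    [1,[0,0,0.8],[0,0,0]],
    [1,[0,0,0.6],[0,0,0]],
    [1,[0,0,0.3],[0,0,0]],
    [1,[0,0,0],[0,0,0]],
    [0.4,[0,0,0],[0,0,0]],
    [0.4,[0,0,0],[0,0,0]],
    [0.4,[0,0,0],[0,0,0]],
    [0.4,[0,0,0],[0,0,0]],
  ],
  newtons=40,
)

```text
time: 3.7
ee_pos: [0.431, 0.3835, 0.0303]
tcp_rot: [179.9, -0.1, 101.0]
wrist_force: [-0.1, -0.3, 7.0]
opening: 0.045
```

arm_command(
  motion=[
    [0.4,[0,0,-0.7],[0,0,0]],
    [0.4,[0,0,-1],[0,0,0]],
    [0.4,[-0.26,0.6,0],[0,0,0]],
    [0.4,[-0.26,0.6,0],[0,0,0]],
    [0.4,[-0.26,0.6,0],[0,0,0]],
    [0.4,[-0.27,0.6,0],[0,0,0]],
    [0.4,[-0.27,0.64,0],[0,0,0]],
    [0.4,[0,0,0],[0,0,0]],
    [0.4,[0,0,0],[0,0,0]],
  ],
)

```text
time: 4.82
ee_pos: [0.6243, 0.3401, 0.1306]
tcp_rot: [-180.0, -0.0, 101.0]
wrist_force: [0.6, -0.3, -0.8]
opening: 0.0447
```

```bash
python3 -c "
from h import *
to([.625,.34,.014],101.06)
for n in('side','top'): cv2.imwrite(f'pics/{n}2.png',viewer.camera(n))
"
```

```text
now [0.6243 0.3401 0.1306] [-1.7998e+02 -1.0000e-02  1.0103e+02] q [ 28.6  27.1  26.   88.9   0.  107.5] t 4.83 op 0.0447 F [ 0.6 -0.3 -0.8]
 yaw turn units (tool z): -0.0
 tilt fix units [-0.003 -0.001  0.   ]
 shift units AFTER turn: [-0.004  0.011  1.943]
```

View pics/side2.png

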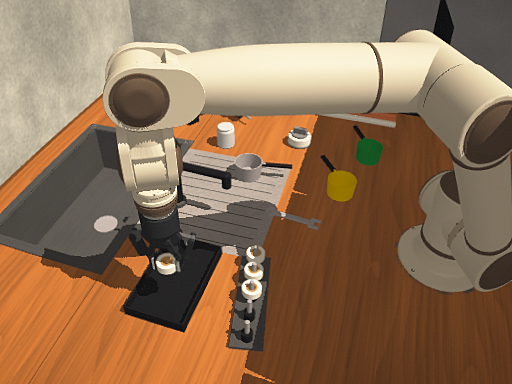

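The roll is held above the tray at about (167,263), and the pan and timer are untouched. I'll lower it, release, and go back up.

arm_command(
  motion=[
    [0.4,[0,0,0.9],[0,0,0]],
    [0.4,[0,0,0.6],[0,0,0]],
    [0.4,[0,0,0.4],[0,0,0]],
    [0.4,[0,0,0],[0,0,0]],
    [0.7,[0,0,0],[0,0,0]],
    [0.7,[0,0,0],[0,0,0]],
    [0.7,[0,0,0],[0,0,0]],
    [0.7,[0,0,-0.5],[0,0,0]],
    [0.7,[0,0,-1],[0,0,0]],
    [0.7,[0,0,-0.4],[0,0,0]],
    [0.7,[0,0,0],[0,0,0]],
  ],
)

```text
time: 6.3
ee_pos: [0.6257, 0.3406, 0.1337]
tcp_rot: [179.7, -0.1, 101.0]
wrist_force: [0.3, 0.3, -0.7]
opening: 0.0597
```

```bash
python3 -c "
from h import *
to([.4515,.278,.028],101.06)
cv2.imwrite(f'pics/side3.png',viewer.camera('side'))
"
```

```text
now [0.6257 0.3406 0.1337] [ 1.7973e+02 -9.0000e-02  1.0104e+02] q [ 28.6  27.   26.2  88.9   0.  107.5] t 6.3 op 0.0597 F [ 0.3  0.3 -0.7]
 yaw turn units (tool z): -0.0
 tilt fix units [ 0.045 -0.014 -0.   ]
 shift units AFTER turn: [-0.468 -3.049  1.762]
```

View pics/side3.png

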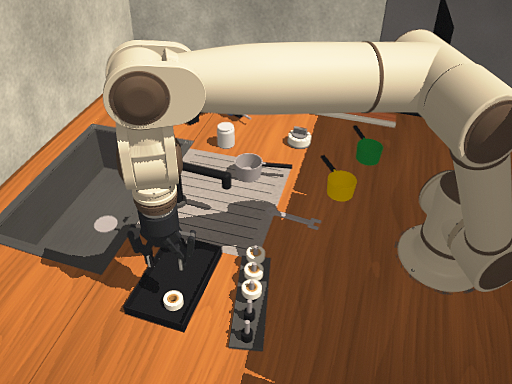

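arm_command(
  motion=[
    [1,[-0.09,-0.61,0],[0,0,0]],
    [1,[-0.09,-0.61,0],[0,0,0]],
    [1,[-0.1,-0.61,0],[0,0,0]],
    [1,[-0.09,-0.61,0],[0,0,0]],
    [1,[-0.1,-0.61,0],[0,0,0]],
    [1,[0,0,0],[0,0,0]],
    [1,[0,0,0.8],[0,0,0]],
    [1,[0,0,0.6],[0,0,0]],
    [1,[0,0,0.3],[0,0,0]],
    [1,[0,0,0],[0,0,0]],
    [0.4,[0,0,0],[0,0,0]],
    [0.4,[0,0,0],[0,0,0]],
  ],
)

```text
time: 7.85
ee_pos: [0.4512, 0.2778, 0.0299]
tcp_rot: [179.9, -0.0, 101.0]
wrist_force: [-0.5, 0.4, -0.4]
opening: 0.0519
```

arm_command(
  motion=[
    [0.4,[0,0,0],[0,0,0]],
    [0.4,[0,0,0],[0,0,0]],
  ],
)

```text
time: 8.1
ee_pos: [0.4511, 0.2778, 0.0301]
tcp_rot: [179.9, -0.0, 101.0]
wrist_force: [-1.5, -0.2, 5.7]
opening: 0.0449
```

```bash
python3 -c "
from h import *
to([.625,.288,.13],101.06)
"
```

```text
now [0.4511 0.2778 0.0301] [ 1.7987e+02 -5.0000e-02  1.0104e+02] q [ 31.6   3.1 -14.2  72.5  -0.  110.6] t 8.1 op 0.0449 F [-1.5 -0.2  5.7]
 yaw turn units (tool z): -0.0
 tilt fix units [ 0.022 -0.008 -0.   ]
 shift units AFTER turn: [-0.389  2.877 -1.665]
```

arm_command(
  motion=[
    [0.4,[0,0,-0.7],[0,0,0]],
    [0.4,[0,0,-1],[0,0,0]],
    [0.4,[-0.08,0.58,0],[0,0,0]],
    [0.4,[-0.08,0.58,0],[0,0,0]],
    [0.4,[-0.08,0.58,0],[0,0,0]],
    [0.4,[-0.08,0.57,0],[0,0,0]],
    [0.4,[-0.07,0.57,0],[0,0,0]],
    [0.4,[0,0,0],[0,0,0]],
    [0.4,[0,0,0],[0,0,0]],
  ],
)

```text
time: 9.22
ee_pos: [0.6241, 0.2874, 0.1307]
tcp_rot: [-180.0, -0.0, 101.0]
wrist_force: [-0.2, 0.3, -1.7]
opening: 0.0449
```

arm_command(
  motion=[
    [0.4,[0,0,0.9],[0,0,0]],
    [0.4,[0,0,0.6],[0,0,0]],
    [0.4,[0,0,0.4],[0,0,0]],
    [0.4,[0,0,0],[0,0,0]],
    [0.7,[0,0,0],[0,0,0]],
    [0.7,[0,0,0],[0,0,0]],
    [0.7,[0,0,0],[0,0,0]],
    [0.7,[0,0,-0.5],[0,0,0]],
    [0.7,[0,0,-1],[0,0,0]],
    [0.7,[0,0,-0.4],[0,0,0]],
    [0.7,[0,0,0],[0,0,0]],
  ],
)

```text
time: 10.6
ee_pos: [0.6255, 0.288, 0.1336]
tcp_rot: [179.7, -0.1, 101.0]
wrist_force: [-0.3, -0.5, -0.0]
opening: 0.0599
```

```bash
python3 -c "
from h import *
to([.4622,.2245,.028],101.06)
cv2.imwrite(f'pics/side4.png',viewer.camera('side'))
crop('pics/side4.png',110,200,200,140,4,'pics/side4c.png')
"
```

```text
now [0.6255 0.288  0.1336] [ 1.7973e+02 -7.0000e-02  1.0104e+02] q [ 24.7  23.4  21.3  87.7  -0.  103.7] t 10.6 op 0.0599 F [-0.3 -0.5 -0. ]
 yaw turn units (tool z): -0.0
 tilt fix units [ 0.045 -0.011 -0.   ]
 shift units AFTER turn: [-0.516 -2.875  1.76 ]
```

View pics/side4c.png

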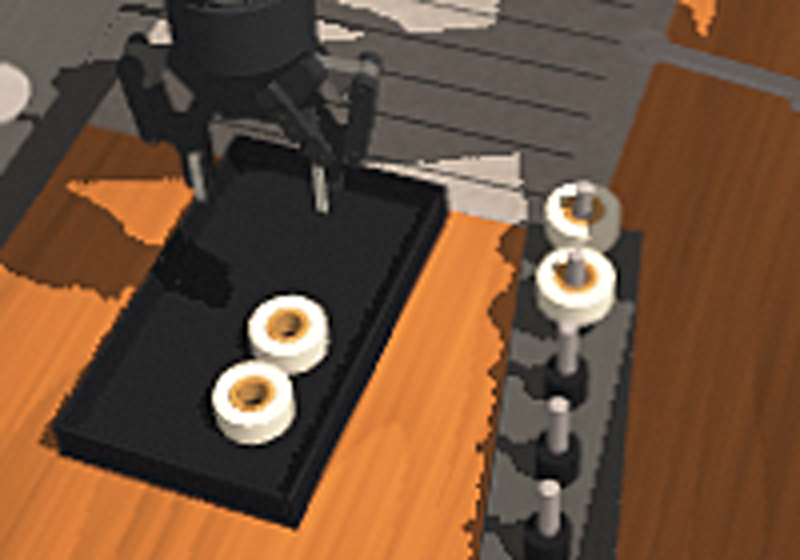

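Two rolls lie flat in the tray, at crop positions (253,400) and (288,335). The third comes next.

arm_command(
  motion=[
    [1,[-0.1,-0.58,0],[0,0,0]],
    [1,[-0.1,-0.58,0],[0,0,0]],
    [1,[-0.1,-0.57,0],[0,0,0]],
    [1,[-0.11,-0.57,0],[0,0,0]],
    [1,[-0.11,-0.57,0],[0,0,0]],
    [1,[0,0,0],[0,0,0]],
    [1,[0,0,0.8],[0,0,0]],
    [1,[0,0,0.6],[0,0,0]],
    [1,[0,0,0.3],[0,0,0]],
    [1,[0,0,0],[0,0,0]],
    [0.4,[0,0,0],[0,0,0]],
    [0.4,[0,0,0],[0,0,0]],
  ],
)

```text
time: 12.15
ee_pos: [0.4622, 0.2243, 0.0299]
tcp_rot: [179.9, -0.0, 101.0]
wrist_force: [-0.5, -0.4, 0.4]
opening: 0.0516
```

arm_command(
  motion=[
    [0.4,[0,0,0],[0,0,0]],
    [0.4,[0,0,0],[0,0,0]],
  ],
)

```text
time: 12.4
ee_pos: [0.4621, 0.2243, 0.0301]
tcp_rot: [179.9, -0.0, 101.0]
wrist_force: [-1.4, -1.0, 4.8]
opening: 0.0448
```

```bash
python3 -c "
from h import *
to([.625,.236,.13],101.06)
"
```

```text
now [0.4621 0.2243 0.0301] [ 1.7987e+02 -4.0000e-02  1.0104e+02] q [ 25.9   0.9 -16.5  72.5   0.  104.8] t 12.4 op 0.0448 F [-1.4 -1.   4.8]
 yaw turn units (tool z): -0.0
 tilt fix units [ 0.022 -0.006 -0.   ]
 shift units AFTER turn: [-0.329  2.701 -1.665]
```

arm_command(
  motion=[
    [0.4,[0,0,-0.7],[0,0,0]],
    [0.4,[0,0,-1],[0,0,0]],
    [0.4,[-0.07,0.54,0],[0,0,0]],
    [0.4,[-0.07,0.54,0],[0,0,0]],
    [0.4,[-0.07,0.54,0],[0,0,0]],
    [0.4,[-0.06,0.54,0],[0,0,0]],
    [0.4,[-0.06,0.54,0],[0,0,0]],
    [0.4,[0,0,0],[0,0,0]],
    [0.4,[0,0,0],[0,0,0]],
  ],
)

```text
time: 13.52
ee_pos: [0.6238, 0.2354, 0.1307]
tcp_rot: [-180.0, -0.0, 101.0]
wrist_force: [0.2, 1.1, -0.6]
opening: 0.0449
```

arm_command(
  motion=[
    [0.4,[0,0,0.9],[0,0,0]],
    [0.4,[0,0,0.6],[0,0,0]],
    [0.4,[0,0,0.4],[0,0,0]],
    [0.4,[0,0,0],[0,0,0]],
    [0.7,[0,0,0],[0,0,0]],
    [0.7,[0,0,0],[0,0,0]],
    [0.7,[0,0,0],[0,0,0]],
    [0.7,[0,0,-0.5],[0,0,0]],
    [0.7,[0,0,-1],[0,0,0]],
    [0.7,[0,0,-0.4],[0,0,0]],
    [0.7,[0,0,0],[0,0,0]],
  ],
)

```text
time: 14.9
ee_pos: [0.6254, 0.2359, 0.1335]
tcp_rot: [179.7, -0.0, 101.0]
wrist_force: [-0.3, -0.4, -0.3]
opening: 0.06
```

```bash
python3 -c "
from h import *
to([.472,.1712,.028],101.06)
cv2.imwrite(f'pics/side5.png',viewer.camera('side'))
crop('pics/side5.png',110,200,200,140,4,'pics/side5c.png')
"
```

```text
now [0.6254 0.2359 0.1335] [ 1.7973e+02 -5.0000e-02  1.0104e+02] q [20.7 20.4 17.4 86.7 -0.  99.6] t 14.9 op 0.06 F [-0.3 -0.4 -0.3]
 yaw turn units (tool z): -0.0
 tilt fix units [ 0.045 -0.008 -0.   ]
 shift units AFTER turn: [-0.568 -2.715  1.759]
```

View pics/side5c.png

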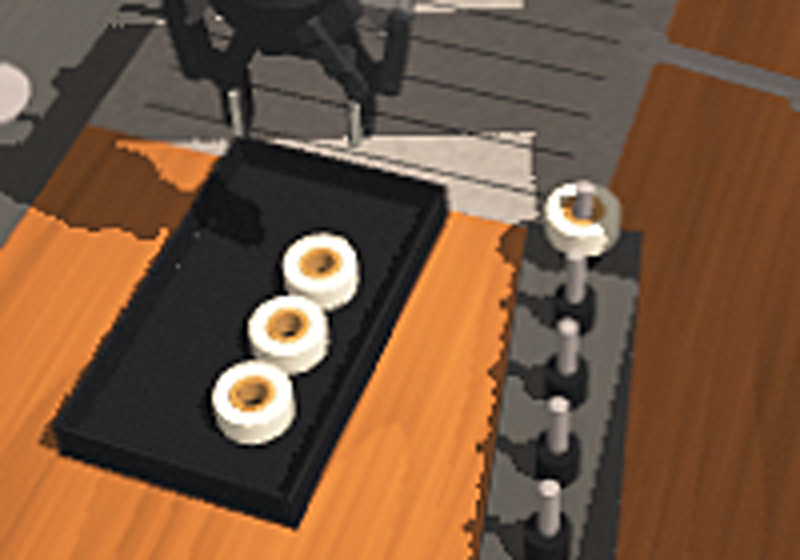

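arm_command(
  motion=[
    [1,[-0.11,-0.54,0],[0,0,0]],
    [1,[-0.11,-0.54,0],[0,0,0]],
    [1,[-0.11,-0.54,0],[0,0,0]],
    [1,[-0.12,-0.54,0],[0,0,0]],
    [1,[-0.12,-0.55,0],[0,0,0]],
    [1,[0,0,0],[0,0,0]],
    [1,[0,0,0.8],[0,0,0]],
    [1,[0,0,0.6],[0,0,0]],
    [1,[0,0,0.3],[0,0,0]],
    [1,[0,0,0],[0,0,0]],
    [0.4,[0,0,0],[0,0,0]],
    [0.4,[0,0,0],[0,0,0]],
  ],
)

```text
time: 16.45
ee_pos: [0.472, 0.1711, 0.0299]
tcp_rot: [179.9, -0.0, 101.0]
wrist_force: [0.2, -0.3, 0.0]
opening: 0.0516
```

arm_command(
  motion=[
    [0.4,[0,0,0],[0,0,0]],
    [0.4,[0,0,0],[0,0,0]],
  ],
)

```text
time: 16.7
ee_pos: [0.4719, 0.171, 0.0299]
tcp_rot: [179.9, -0.0, 101.0]
wrist_force: [-1.4, -0.7, 6.6]
opening: 0.0443
```

```bash
python3 -c "
from h import *
to([.625,.187,.13],101.06)
"
```

```text
now [0.4719 0.171  0.0299] [ 1.7987e+02 -2.0000e-02  1.0104e+02] q [ 19.9  -0.7 -18.1  72.4  -0.   98.9] t 16.7 op 0.0443 F [-1.4 -0.7  6.6]
 yaw turn units (tool z): -0.0
 tilt fix units [ 0.022 -0.003 -0.   ]
 shift units AFTER turn: [-0.228  2.555 -1.668]
```

arm_command(
  motion=[
    [0.4,[0,0,-0.7],[0,0,0]],
    [0.4,[0,0,-1],[0,0,0]],
    [0.4,[-0.05,0.51,0],[0,0,0]],
    [0.4,[-0.05,0.51,0],[0,0,0]],
    [0.4,[-0.05,0.51,0],[0,0,0]],
    [0.4,[-0.04,0.51,0],[0,0,0]],
    [0.4,[-0.04,0.51,0],[0,0,0]],
    [0.4,[0,0,0],[0,0,0]],
    [0.4,[0,0,0],[0,0,0]],
  ],
)

```text
time: 17.82
ee_pos: [0.6235, 0.1865, 0.1304]
tcp_rot: [-180.0, 0.0, 101.0]
wrist_force: [-0.1, 0.0, -1.1]
opening: 0.0441
```

arm_command(
  motion=[
    [0.4,[0,0,0.9],[0,0,0]],
    [0.4,[0,0,0.6],[0,0,0]],
    [0.4,[0,0,0.4],[0,0,0]],
    [0.4,[0,0,0],[0,0,0]],
    [0.7,[0,0,0],[0,0,0]],
    [0.7,[0,0,0],[0,0,0]],
    [0.7,[0,0,0],[0,0,0]],
    [0.7,[0,0,-0.5],[0,0,0]],
    [0.7,[0,0,-1],[0,0,0]],
    [0.7,[0,0,-1],[0,0,0]],
    [0.7,[0,0,-0.5],[0,0,0]],
    [0.7,[0,0,0],[0,0,0]],
  ],
)

```text
time: 19.32
ee_pos: [0.625, 0.1868, 0.2001]
tcp_rot: [179.7, -0.0, 101.0]
wrist_force: [0.2, -1.0, -0.3]
opening: 0.0598
```

```bash
python3 -c "
from h import *
to([.4928,-.2051,.2],100.5)
for n in('side','top'):cv2.imwrite(f'pics/{n}6.png',viewer.camera(n))
"
```

```text
now [0.625  0.1868 0.2001] [ 1.7968e+02 -3.0000e-02  1.0104e+02] q [16.6 18.7 22.7 93.6 -0.  95.6] t 19.32 op 0.0598 F [ 0.2 -1.  -0.3]
 yaw turn units (tool z): 0.09
 tilt fix units [ 0.053 -0.005 -0.   ]
 shift units AFTER turn: [-6.021e+00 -3.357e+00  2.000e-03]
```

View pics/side6.png

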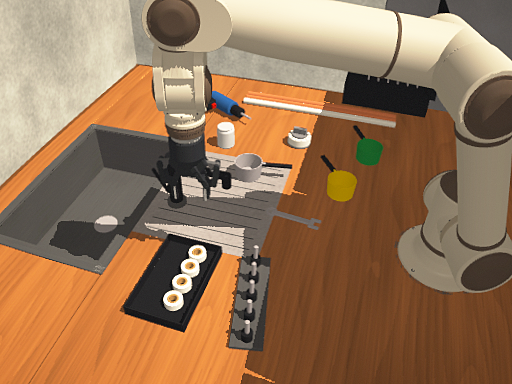

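View pics/top6.png

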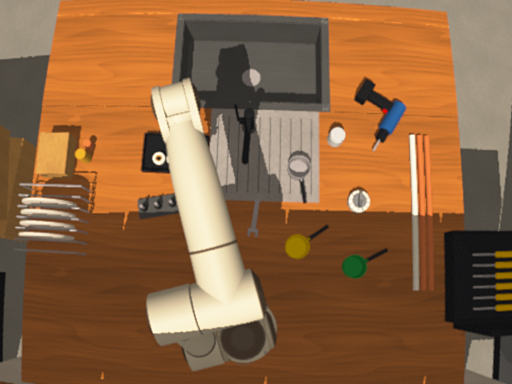

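arm_command(
  motion=[
    [0.7,[0,-0.6,0],[0,0,0]],
    [0.7,[0,-0.6,0],[0,0,0]],
    [0.7,[0,-0.6,0],[0,0,0]],
    [0.7,[0,-0.6,0],[0,0,0]],
    [0.7,[0,0,0],[0,0,-1]],
    [0.7,[0,0,0],[0,0,-1]],
    [0.7,[0,0,0],[0,0,-1]],
    [0.7,[0,0,0],[0,0,-1]],
    [0.7,[0,0,0],[0,0,-1]],
    [0.7,[0,0,0],[0,0,-1]],
    [0.7,[0,0,0],[0,0,-1]],
    [0.7,[0,0,0],[0,0,-1]],
  ],
)

```text
time: 20.92
ee_pos: [0.4819, 0.1587, 0.1947]
tcp_rot: [-179.9, -0.1, 149.2]
wrist_force: [0.0, -0.5, 0.3]
opening: 0.0598
```

arm_command(
  motion=[
    [0.7,[0,0,0],[0,0,-1]],
    [0.7,[0,0,0],[0,0,-1]],
    [0.7,[0,0,0],[0,0,-1]],
    [0.7,[0,0,0],[0,0,-1]],
    [0.7,[0,0,0],[0,0,-1]],
    [0.7,[0,0,0],[0,0,-1]],
    [0.7,[0,0,0],[0,0,-0.91]],
    [0.7,[0,0,0],[0,0,0]],
  ],
)

```text
time: 21.92
ee_pos: [0.482, 0.1587, 0.195]
tcp_rot: [-180.0, -0.1, -169.5]
wrist_force: [0.1, -0.3, -0.4]
opening: 0.0598
```

```bash
python3 -c "
from h import *
to([.4928,-.2051,.15],190.5)
for n in('side',):cv2.imwrite(f'pics/{n}7.png',viewer.camera(n))
crop('pics/side7.png',110,100,200,140,4,'pics/side7c.png')
"
```

```text
now [0.482  0.1587 0.195 ] [-1.7998e+02 -1.3000e-01 -1.6954e+02] q [18.2 -1.3 -0.4 91.  -0.   7.8] t 21.93 op 0.0598 F [ 0.1 -0.3 -0.4]
 yaw turn units (tool z): -0.01
 tilt fix units [-0.003 -0.022  0.   ]
 shift units AFTER turn: [ 0.929 -5.995  0.75 ]
```

View pics/side7c.png

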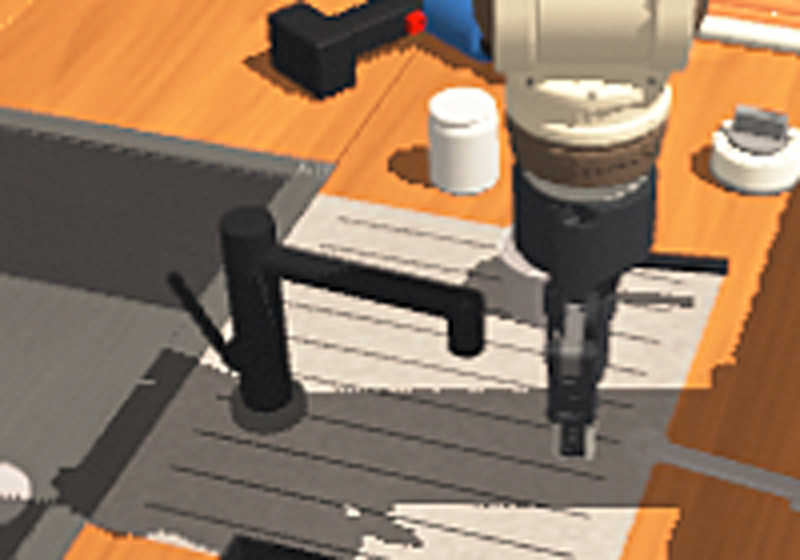

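arm_command(
  motion=[
    [0.7,[0.1,-0.75,0.05],[0,0,0]],
    [0.7,[0.11,-0.75,0.1],[0,0,0]],
    [0.7,[0.12,-0.75,0.1],[0,0,0]],
    [0.7,[0.12,-0.75,0.1],[0,0,0]],
    [0.7,[0.12,-0.75,0.1],[0,0,0]],
    [0.7,[0.12,-0.75,0.1],[0,0,0]],
    [0.7,[0.12,-0.75,0.1],[0,0,0]],
    [0.7,[0.12,-0.75,0.1],[0,0,0]],
    [0.7,[0,0,0],[0,0,0]],
    [0.7,[0,0,0],[0,0,0]],
  ],
)

```text
time: 23.22
ee_pos: [0.4931, -0.2049, 0.151]
tcp_rot: [180.0, -0.0, -169.6]
wrist_force: [0.4, 1.1, -0.2]
opening: 0.0599
```

```bash
python3 -c "
from h import *
to([.4928,-.2051,.028],190.5)
ims={n:viewer.camera(n) for n in('side','top')}
o=bot.get_obs()['ee_pos']
overlay(ims,[circ((.596,-.186),.044,.054),np.array([[.596,-.186,.0505],[.4613,-.211,.0505]]),circ(o,.01,o[2]),np.array([o,[.4928,-.2051,.05]])],{'side':(180,100,180,120),'top':(230,110,140,110)},4,'ov8')
"
```

```text
now [ 0.4931 -0.2049  0.151 ] [ 1.7996e+02 -4.0000e-02 -1.6960e+02] q [-22.6   2.   -2.   86.1   0.  -33. ] t 23.23 op 0.0599 F [ 0.4  1.1 -0.2]
 yaw turn units (tool z): -0.02
 tilt fix units [ 0.007 -0.006 -0.   ]
 shift units AFTER turn: [ 5.000e-03 -2.000e-03  2.051e+00]
```

View pics/ov8_side.png

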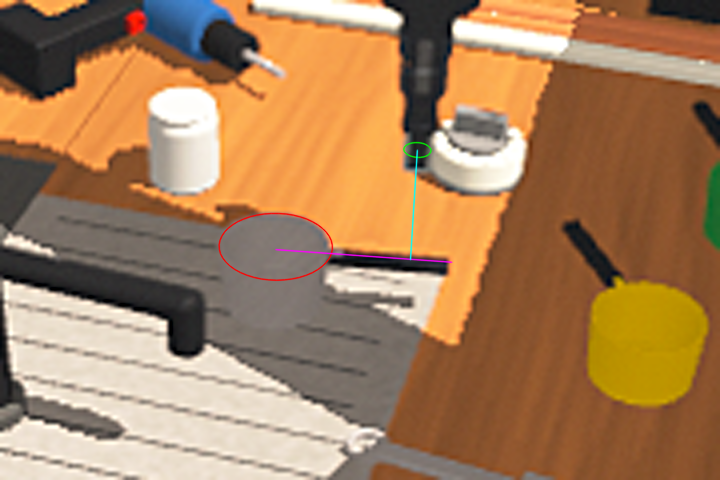

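View pics/ov8_top.png

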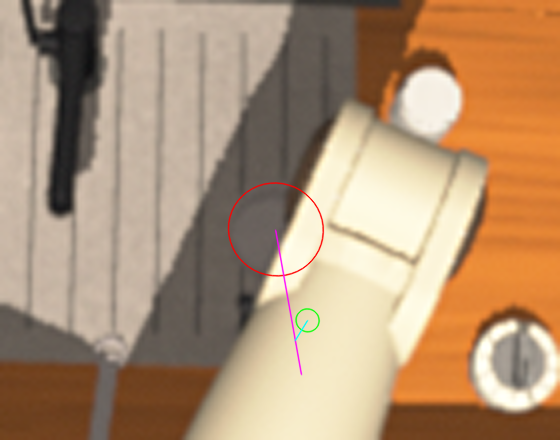

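```bash
python3 -c "
from h import *
ims={n:viewer.camera(n) for n in('side','top')}
overlay(ims,[],{'side':(220,140,80,60),'top':(260,130,80,80)},8,'ov9')
print(plane('top',[[230+245/4,110+305/4],[230+265/4,110+225/4]],.05))
"
```

```text
[[ 0.5228865  -0.16034548  0.05      ]
 [ 0.59877299 -0.1780258   0.05      ]]
```

View pics/ov9_side.png

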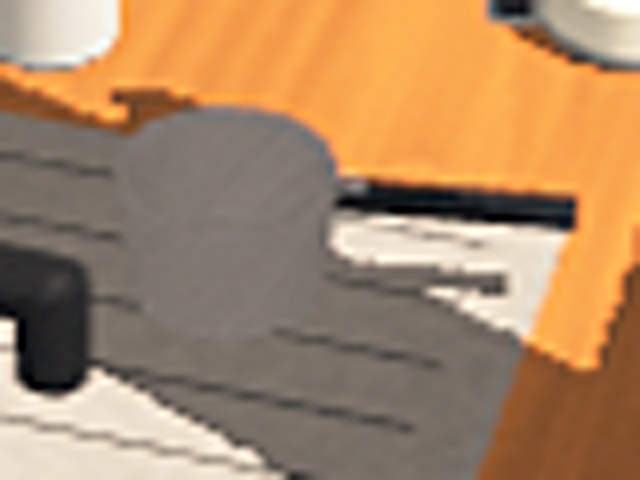

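View pics/ov9_top.png

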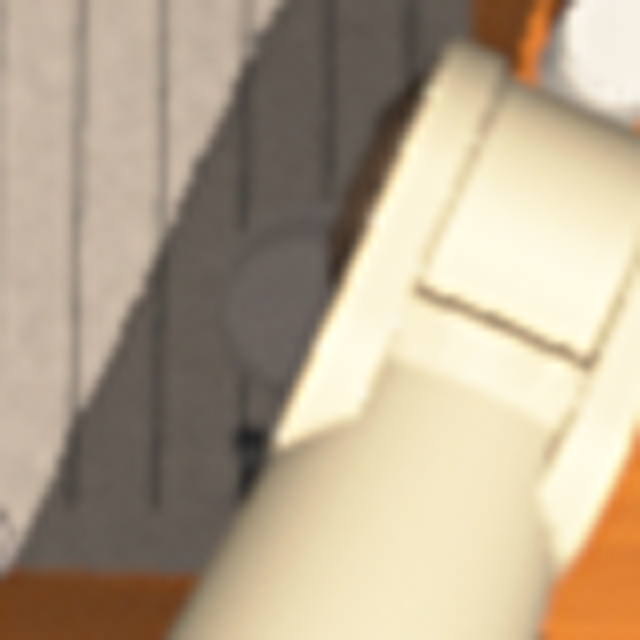

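arm_command(
  motion=[
    [0.7,[0,0,0.8],[0,0,0]],
    [0.7,[0,0,0.8],[0,0,0]],
    [0.7,[0,0,0.4],[0,0,0]],
    [0.7,[0,0,0],[0,0,0]],
    [0,[0,0,0],[0,0,0]],
    [0,[0,0,0],[0,0,0]],
    [0,[0,0,0],[0,0,0]],
    [0,[0,0,0],[0,0,0]],
    [0,[0,0,0],[0,0,0]],
    [0,[0,0,0],[0,0,0]],
  ],
  newtons=40,
)

```text
time: 24.68
ee_pos: [0.4935, -0.2054, 0.0319]
tcp_rot: [-180.0, 0.0, -169.5]
wrist_force: [-2.3, -0.7, 5.3]
opening: 0.0127
```

```bash
python3 -c "
from h import *
to([.4928,-.2051,.028],190.5)
ims={n:viewer.camera(n) for n in('side','top')}
overlay(ims,[circ((.596,-.186),.044,.054),np.array([[.596,-.186,.0505],[.4613,-.211,.0505]])],{'side':(180,100,180,120),'top':(230,110,140,110)},4,'ov10')
"
```

```text
now [ 0.4935 -0.2054  0.0319] [-1.7997e+02  3.0000e-02 -1.6951e+02] q [-22.6   3.8 -13.3  72.9  -0.  -33.1] t 24.68 op 0.0127 F [-2.3 -0.7  5.3]
 yaw turn units (tool z): -0.0
 tilt fix units [-0.005  0.004 -0.   ]
 shift units AFTER turn: [0.011 0.008 0.065]
```

View pics/ov10_side.png

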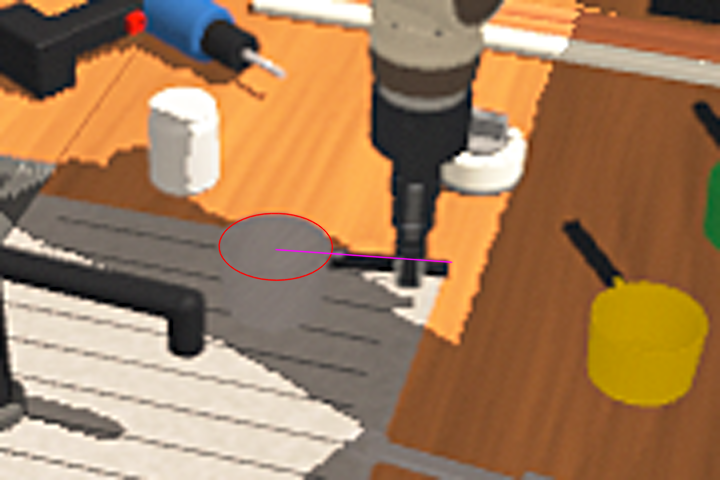

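arm_command(
  motion=[
    [0,[-0.04,0.2,0],[0,0,0]],
    [0,[-0.07,0.3,0],[0,0,0]],
    [0,[-0.07,0.3,0],[0,0,0]],
    [0,[-0.07,0.3,0],[0,0,0]],
    [0,[-0.07,0.3,0],[0,0,0]],
    [0,[-0.07,0.3,0],[0,0,0]],
    [0,[-0.07,0.3,0],[0,0,0]],
    [0,[-0.07,0.3,0],[0,0,0]],
    [0,[-0.06,0.3,0],[0,0,0]],
    [0,[-0.06,0.3,0],[0,0,0]],
    [0,[-0.03,0.2,0],[0,0,0]],
    [0,[-0.02,0.12,0],[0,0,0]],
  ],
)

```text
time: 26.28
ee_pos: [0.4991, -0.0063, 0.0316]
tcp_rot: [-180.0, -0.0, -169.4]
wrist_force: [0.2, -4.0, 4.6]
opening: 0.0129
```

arm_command(
  motion=[
    [0,[0,0,0],[0,0,0]],
    [0,[0,0,0],[0,0,0]],
  ],
)

```text
time: 26.52
ee_pos: [0.4993, -0.0063, 0.0316]
tcp_rot: [180.0, 0.0, -169.4]
wrist_force: [0.9, 1.1, 5.0]
opening: 0.0133
```

```bash
python3 -c "
from h import *
to([.4995,-.0074,.031],190.5)
ims={n:viewer.camera(n) for n in('side','top')}
overlay(ims,[circ((.602,.0117),.044,.054),circ((.602,.0117),.013,.105)],{'side':(140,100,180,140),'top':(200,100,140,120)},4,'ov11')
"
```

```text
now [ 0.4993 -0.0063  0.0316] [ 1.7995e+02  1.0000e-02 -1.6942e+02] q [ -0.8  -0.9 -18.2  72.8   0.  -11.3] t 26.52 op 0.0133 F [0.9 1.1 5. ]
 yaw turn units (tool z): 0.01
 tilt fix units [0.008 0.002 0.   ]
 shift units AFTER turn: [-0.    -0.018  0.009]
```

View pics/ov11_side.png

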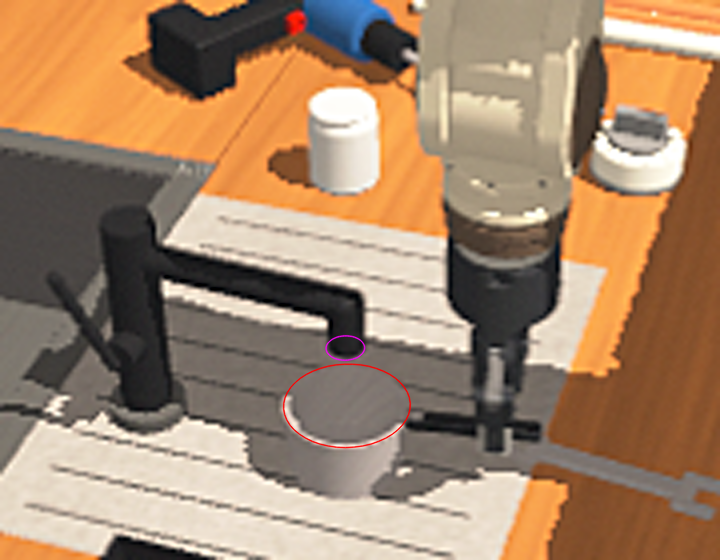

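View pics/ov11_top.png

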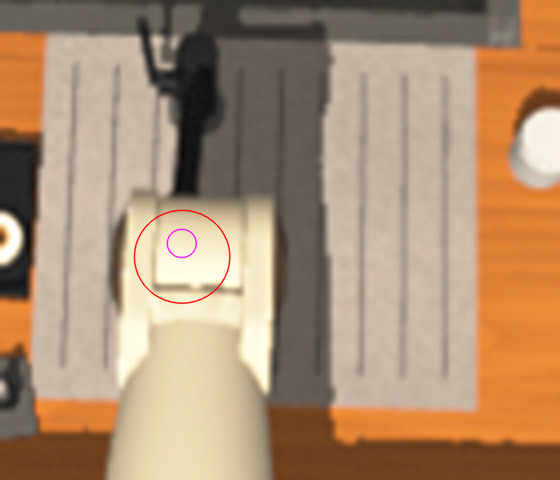

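arm_command(
  motion=[
    [0.4,[0,0,0],[0,0,0]],
    [0.6,[0,0,0],[0,0,0]],
    [0.6,[0,0,0],[0,0,0]],
    [0.6,[0,0,0],[0,0,0]],
    [0.6,[0,0,-0.5],[0,0,0]],
    [0.6,[0,0,-0.8],[0,0,0]],
    [0.6,[0,0,-0.8],[0,0,0]],
    [0.6,[0,0,-0.5],[0,0,0]],
    [0.6,[0.6,0,0],[0,0,0]],
    [0.6,[0.6,0,0],[0,0,0]],
    [0.6,[0.6,0,0],[0,0,0]],
    [0.6,[0,0,0],[0,0,0]],
  ],
)

```text
time: 28.12
ee_pos: [0.392, -0.0275, 0.1881]
tcp_rot: [-180.0, 0.1, -169.5]
wrist_force: [0.2, -0.0, -0.5]
opening: 0.051
```

```bash
python3 -c "
from h import *
to([.479,-.4145,.16],180)
ims={n:viewer.camera(n) for n in('side','top')}
overlay(ims,[circ((.602,.0117),.044,.054),circ((.602,.0117),.013,.105)],{'side':(140,100,180,140),'top':(200,100,140,120)},4,'ov12')
overlay(ims,[],{'side':(275,115,45,40),'top':(338,180,42,40)},16,'ov12t')
"
```

```text
now [ 0.392  -0.0275  0.1881] [-1.7998e+02  7.0000e-02 -1.6954e+02] q [ -4.  -17.3 -15.   92.1  -0.  -14.5] t 28.12 op 0.051 F [ 0.2 -0.  -0.5]
 yaw turn units (tool z): 1.74
 tilt fix units [-0.003  0.012 -0.   ]
 shift units AFTER turn: [-1.451 -6.449  0.468]
```

View pics/ov12_side.png

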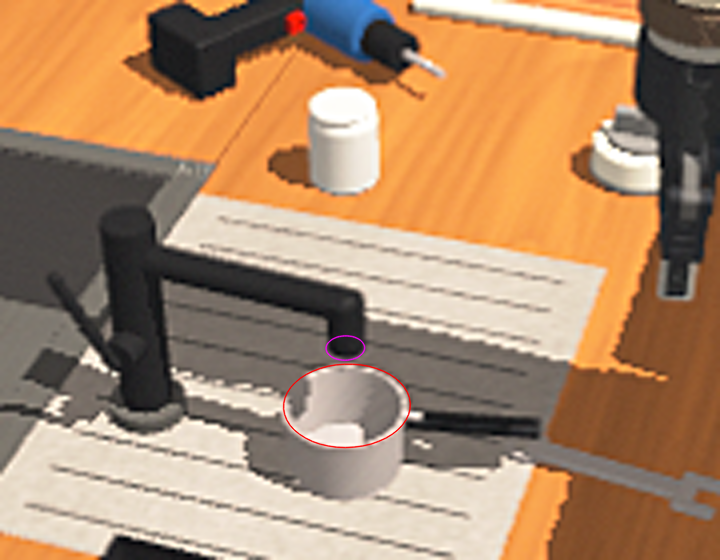

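View pics/ov12t_side.png

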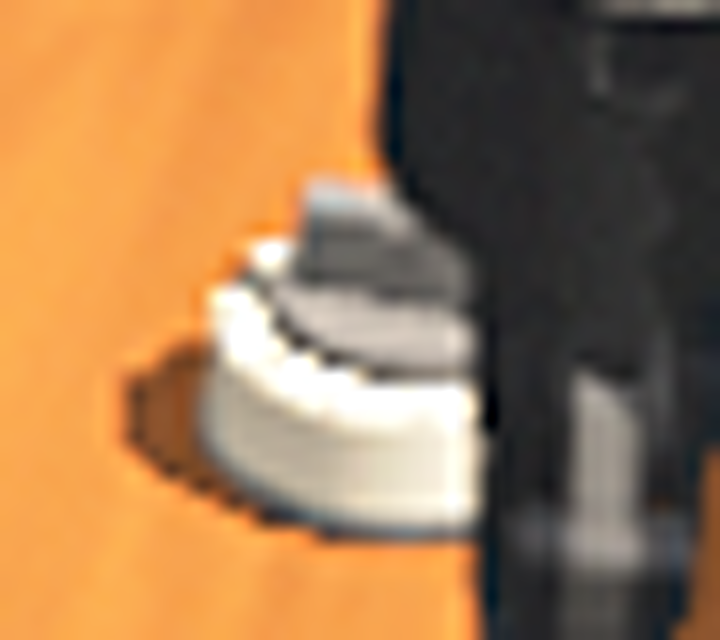

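View pics/ov12t_top.png

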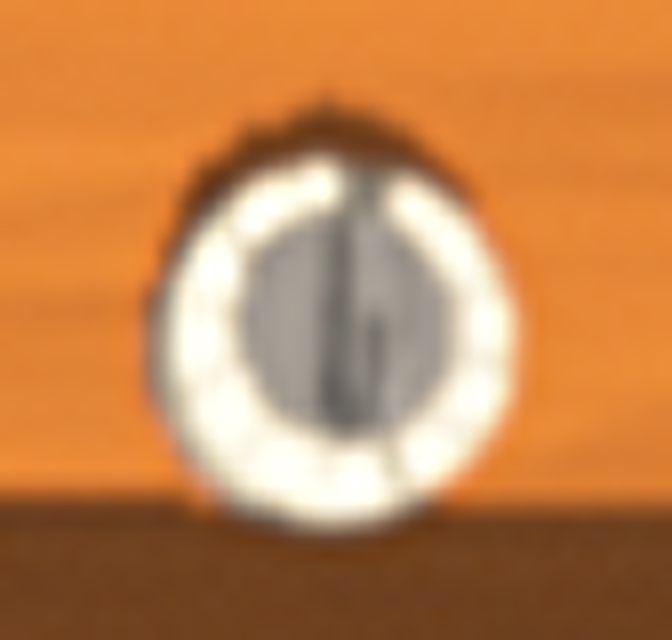

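```bash
python3 - <<'E'
from h import *
f=lambda a:(np.array(a,float)+.5)/16-.5+[338,180]
g=lambda a:(np.array(a,float)+.5)/16-.5+[280,118]
im=cv2.imread("pics/top0.png"); 
# outer ring: extents from 16x crop (165..518, 150..535) : incl. drum side on lower/left
c=plane("top",f([(398,465),(408,490)]),.034); print("zero pts",c)
p=plane("top",f([(375,320),(380,395)]),.063); print("line",p, np.degrees(np.arctan2(*(p[1]-p[0])[[1,0]])))
b=plane("top",f([(338,215),(330,425)]),.041); print("bar foot left side",b, np.degrees(np.arctan2(*(b[1]-b[0])[[1,0]])))
s=plane("side",g([(232,138),(432,178)]),.063); print("bar side top edge",s,np.degrees(np.arctan2(*(s[1]-s[0])[[1,0]])),s.mean(0))
s=plane("side",g([(220,235),(410,265)]),.041); print("bar side foot",s,np.degrees(np.arctan2(*(s[1]-s[0])[[1,0]])))
ims={n:cv2.imread(f"pics/{n}0.png") for n in("side","top")}
C=np.array([.479,-.4145])
def bar(C,a,z):
    u=-np.array([np.cos(a),np.sin(a)]);v=np.array([-u[1],u[0]])
    q=[C+.023*u*i+.0065*v*j for i,j in((1,1),(1,-1),(-1,-1),(-1,1),(1,1))]
    return np.c_[np.array(q),np.full(5,z)]
overlay(ims,[circ(C,.04,.034),circ(C,.028,.0405),bar(C,np.radians(-3),.063),circ(C,.04,.003)],{'side':(275,115,45,40),'top':(338,180,42,40)},16,'ov13')
E
```

```text
zero pts [[ 0.44917546 -0.42866164  0.034     ]
 [ 0.44336993 -0.4309759   0.034     ]]
line [[ 0.4783454  -0.41676197  0.063     ]
 [ 0.46099806 -0.41772651  0.063     ]] -176.81755628044303
bar foot left side [[ 0.50648836 -0.41345481  0.041     ]
 [ 0.45711025 -0.41099731  0.041     ]] 177.15079784027756
bar side top edge [[ 0.50043181 -0.41707823  0.063     ]
 [ 0.45604274 -0.41452528  0.063     ]] 176.70836932940546 [ 0.47823728 -0.41580175  0.063     ]
bar side foot [[ 0.50051023 -0.4125487   0.041     ]
 [ 0.45868474 -0.41350439  0.041     ]] -178.6910495233942
```

View pics/ov13_side.png

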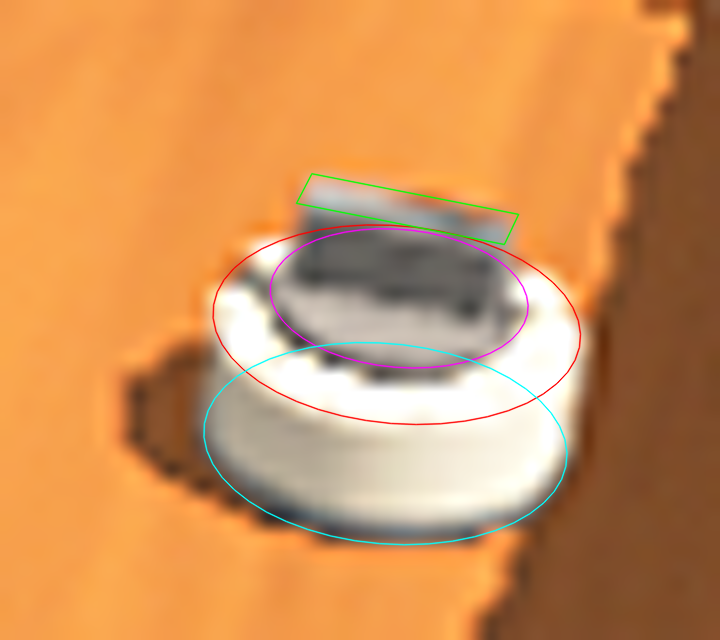

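View pics/ov13_top.png

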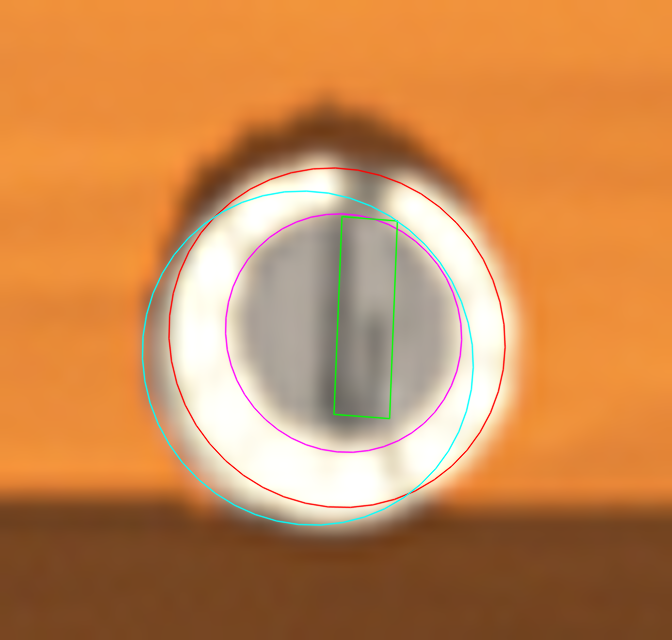

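arm_command(
  motion=[
    [0.5,[0,0,0],[0,0,0.87]],
    [0.5,[0,0,0],[0,0,0.87]],
    [0.5,[-0.17,-0.8,0],[0,0,0]],
    [0.5,[-0.18,-0.81,0],[0,0,0]],
    [0.5,[-0.18,-0.81,0],[0,0,0]],
    [0.5,[-0.18,-0.81,0],[0,0,0]],
    [0.5,[-0.18,-0.81,0],[0,0,0]],
    [0.5,[-0.18,-0.81,0],[0,0,0]],
    [0.5,[-0.18,-0.81,0],[0,0,0]],
    [0.5,[-0.18,-0.81,0],[0,0,0]],
    [0.5,[0,0,0.63],[0,0,0]],
    [0.5,[0,0,0],[0,0,0]],
  ],
)

```text
time: 29.72
ee_pos: [0.4788, -0.415, 0.1453]
tcp_rot: [179.7, -0.3, -180.0]
wrist_force: [-0.1, 1.0, -0.1]
opening: 0.043
```

arm_command(
  motion=[
    [0.5,[0,0,0],[0,0,0]],
    [0.5,[0,0,0],[0,0,0]],
  ],
)

```text
time: 29.98
ee_pos: [0.4801, -0.4153, 0.1515]
tcp_rot: [-179.9, 0.1, -179.9]
wrist_force: [-0.5, -0.7, 0.1]
opening: 0.0427
```

```bash
python3 -c "
from h import *
to([.4775,-.4155,.046],180)
ims={n:viewer.camera(n) for n in('side','top')}
overlay(ims,[],{'side':(220,60,130,120),'top':(300,140,100,90)},5,'ov14')
"
```

```text
now [ 0.4801 -0.4153  0.1515] [-1.7991e+02  1.0000e-01 -1.7990e+02] q [-40.9  15.7  13.6  87.7   0.  -41. ] t 29.98 op 0.0427 F [-0.5 -0.7  0.1]
 yaw turn units (tool z): 0.02
 tilt fix units [-0.015  0.017 -0.   ]
 shift units AFTER turn: [ 0.043 -0.004  1.759]
```

View pics/ov14_side.png

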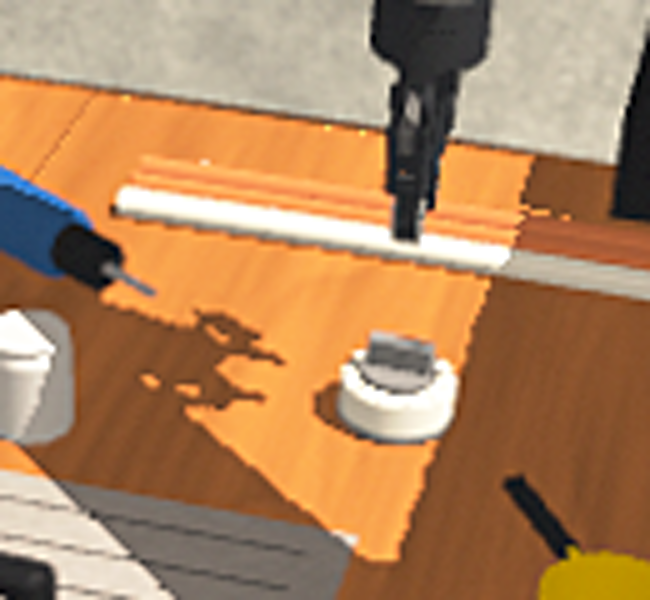

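arm_command(
  motion=[
    [0.5,[0.04,0,0.7],[0,0,0]],
    [0.5,[0,0,0.7],[0,0,0]],
    [0.5,[0,0,0.34],[0,0,0]],
    [0.5,[0,0,0],[0,0,0]],
    [0.5,[0,0,0],[0,0,0]],
    [0.3,[0,0,0],[0,0,0]],
    [0,[0,0,0],[0,0,0]],
    [0,[0,0,0],[0,0,0]],
    [0,[0,0,0],[0,0,0]],
    [0,[0,0,0],[0,0,0]],
  ],
  newtons=35,
)

```text
time: 31.32
ee_pos: [0.4777, -0.4158, 0.0463]
tcp_rot: [-179.9, 0.1, -179.9]
wrist_force: [1.4, -0.6, 6.1]
opening: 0.0121
```

```bash
python3 -c "
from h import *
to([.4775,-.4155,.0405],180)
ims={n:viewer.camera(n) for n in('side','top')}
overlay(ims,[],{'side':(240,90,90,80),'top':(300,140,100,90)},7,'ov15')
"
```

```text
now [ 0.4777 -0.4158  0.0463] [-1.7993e+02  9.0000e-02 -1.7994e+02] q [-41.   16.6   2.9  76.3   0.  -41.1] t 31.32 op 0.0121 F [ 1.4 -0.6  6.1]
 yaw turn units (tool z): 0.01
 tilt fix units [-0.012  0.015 -0.   ]
 shift units AFTER turn: [0.003 0.006 0.096]
```

View pics/ov15_side.png

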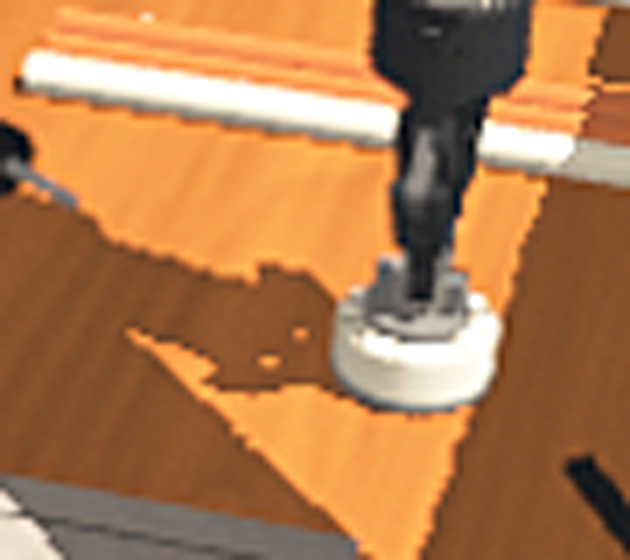

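arm_command(
  motion=[
    [0,[0,0,0.02],[0,0,0]],
    [0,[0,0,0],[0,0,0]],
    [0,[0,0,0],[0,0,0]],
  ],
)

```text
time: 31.8
ee_pos: [0.4777, -0.4159, 0.0462]
tcp_rot: [-179.9, 0.1, -179.9]
wrist_force: [1.1, 0.9, 13.1]
opening: 0.0124
```

arm_command(
  motion=[
    [0,[0,0,0.003],[0,0,0.5]],
    [0,[0,0,0],[0,0,0.5]],
    [0,[0,0,0],[0,0,0.5]],
    [0,[0,0,0],[0,0,0.5]],
    [0,[0,0,0],[0,0,0.5]],
    [0,[0,0,0],[0,0,0.5]],
    [0,[0,0,0],[0,0,0]],
  ],
)

```text
time: 32.67
ee_pos: [0.4779, -0.4152, 0.0462]
tcp_rot: [180.0, 0.2, 162.0]
wrist_force: [0.1, 5.5, 14.5]
opening: 0.0119
```

```bash
python3 -c "
from h import *
to([.4775,-.4155,.0405],162)
print(bot.get_obs()['torque'])
"
```

```text
now [ 0.4779 -0.4152  0.0462] [1.7999e+02 1.5000e-01 1.6205e+02] q [-41.   16.5   2.9  76.2   0.1 -23.1] t 32.67 op 0.0119 F [ 0.1  5.5 14.5]
 yaw turn units (tool z): 0.01
 tilt fix units [0.002 0.025 0.   ]
 shift units AFTER turn: [ 0.005 -0.007  0.095]
[ 1.07434168  0.19433411 -0.06836112]
```

arm_command(
  motion=[
    [0,[0,0,0],[0,0,0.5]],
    [0,[0,0,0],[0,0,0.5]],
    [0,[0,0,0],[0,0,0.5]],
    [0,[0,0,0],[0,0,0.5]],
    [0,[0,0,0],[0,0,0.5]],
    [0,[0,0,0],[0,0,0.5]],
    [0,[0,0,0],[0,0,0.5]],
    [0,[0,0,0],[0,0,0.5]],
    [0,[0,0,0],[0,0,0]],
  ],
)

```text
time: 33.8
ee_pos: [0.4784, -0.4143, 0.0462]
tcp_rot: [179.8, 0.1, 138.1]
wrist_force: [2.8, 8.7, 15.9]
opening: 0.0121
```

```bash
python3 -c "
from h import *
to([.4777,-.4155,.0462],138)
print(bot.get_obs()['torque'])
ims={n:viewer.camera(n) for n in('side','top')}
overlay(ims,[circ((.4775,-.4155),.04,.034)],{'side':(275,115,45,40),'top':(338,180,42,40)},14,'ov16')
"
```

```text
now [ 0.4784 -0.4143  0.0462] [1.7982e+02 1.1000e-01 1.3809e+02] q [-41.   16.5   2.9  76.2   0.2   0.9] t 33.8 op 0.0121 F [ 2.8  8.7 15.9]
 yaw turn units (tool z): 0.02
 tilt fix units [0.03  0.018 0.   ]
 shift units AFTER turn: [-0.005 -0.023 -0.   ]
[ 2.011832   -0.39745723 -0.02421643]
```

View pics/ov16_side.png

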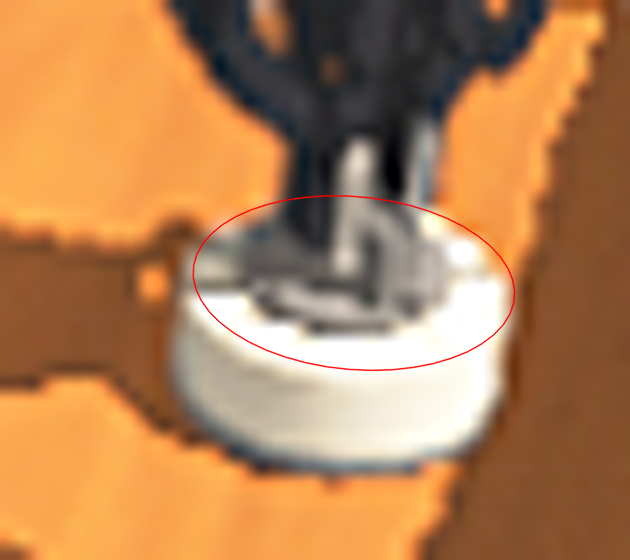

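View pics/ov16_top.png

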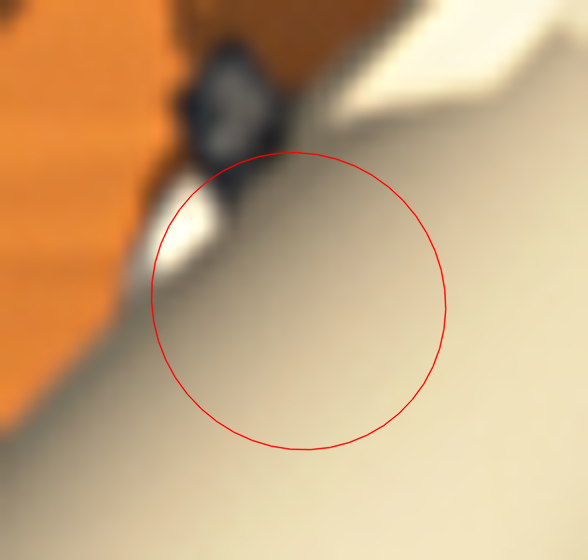

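arm_command(
  motion=[
    [0,[0.01,0.03,-0.003],[0,0,0]],
    [0,[0,0,0],[0,0,0]],
  ],
)

```text
time: 34.15
ee_pos: [0.4785, -0.4141, 0.0462]
tcp_rot: [180.0, 0.2, 138.1]
wrist_force: [-1.1, 0.9, 13.1]
opening: 0.0119
```

arm_command(
  motion=[
    [0,[0,0,0],[0,0,0.6]],
    [0,[0,0,0],[0,0,0.6]],
    [0,[0,0,0],[0,0,0.6]],
    [0,[0,0,0],[0,0,0.6]],
    [0,[0,0,0],[0,0,0.6]],
    [0,[0,0,0],[0,0,0.6]],
    [0,[0,0,0],[0,0,0.4]],
    [0,[0,0,0],[0,0,0]],
  ],
)

```text
time: 35.15
ee_pos: [0.4793, -0.4135, 0.0462]
tcp_rot: [179.8, 0.1, 114.1]
wrist_force: [3.2, 4.1, 12.5]
opening: 0.0121
```

arm_command(
  motion=[
    [0,[0.01,0.02,0.004],[0,0,0.4]],
    [0,[0,0,0],[0,0,0.6]],
    [0,[0,0,0],[0,0,0.6]],
    [0,[0,0,0],[0,0,0.6]],
    [0,[0,0,0],[0,0,0.6]],
    [0,[0,0,0],[0,0,0.6]],
    [0,[0,0,0],[0,0,0.6]],
    [0,[0,0,0],[0,0,0]],
  ],
)

```text
time: 36.15
ee_pos: [0.4804, -0.4132, 0.0461]
tcp_rot: [179.7, 0.1, 90.0]
wrist_force: [4.9, 0.4, 12.0]
opening: 0.0117
```

```bash
python3 -c "
from h import *
to([.4777,-.4155,.0462],90)
print(bot.get_obs()['torque'])
ims={n:viewer.camera(n) for n in('side','top')}
overlay(ims,[circ((.4775,-.4155),.04,.034)],{'side':(275,115,45,40),'top':(338,180,42,40)},14,'ov17')
"
```

```text
now [ 0.4804 -0.4132  0.0461] [1.7975e+02 1.2000e-01 9.0040e+01] q [-40.7  16.5   2.8  76.1   0.1  49.2] t 36.15 op 0.0117 F [ 4.9  0.4 12. ]
 yaw turn units (tool z): 0.01
 tilt fix units [0.042 0.02  0.   ]
 shift units AFTER turn: [-0.038 -0.045 -0.001]
[ 0.22679328 -0.9057102  -0.0252667 ]
```

View pics/ov17_side.png

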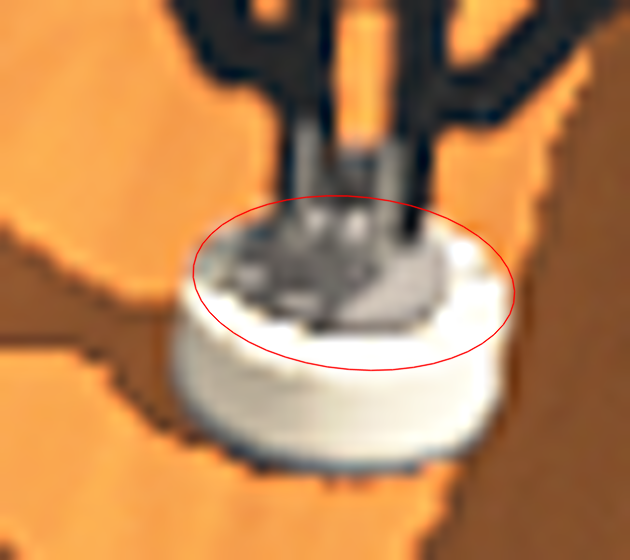

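arm_command(
  motion=[
    [0,[0,0.02,0.006],[0,0,0.4]],
    [0,[0,0,0],[0,0,0.6]],
    [0,[0,0,0],[0,0,0.6]],
    [0,[0,0,0],[0,0,0.6]],
    [0,[0,0,0],[0,0,0.6]],
    [0,[0,0,0],[0,0,0.6]],
    [0,[0,0,0],[0,0,0.6]],
    [0,[0,0,0],[0,0,0]],
  ],
)

```text
time: 37.25
ee_pos: [0.4816, -0.4134, 0.0462]
tcp_rot: [179.7, 0.0, 66.0]
wrist_force: [3.1, -0.4, 13.9]
opening: 0.0125
```

arm_command(
  motion=[
    [0,[0,0.01,0],[0,0,0.4]],
    [0,[0,0,0],[0,0,0.6]],
    [0,[0,0,0],[0,0,0.6]],
    [0,[0,0,0],[0,0,0.6]],
    [0,[0,0,0],[0,0,0.6]],
    [0,[0,0,0],[0,0,0.6]],
    [0,[0,0,0],[0,0,0.6]],
    [0,[0,0,0],[0,0,0]],
  ],
)

```text
time: 38.25
ee_pos: [0.4824, -0.4141, 0.0462]
tcp_rot: [179.7, -0.1, 42.0]
wrist_force: [5.5, -1.2, 11.7]
opening: 0.0125
```

arm_command(
  motion=[
    [0,[0.01,0.015,0.006],[0,0,0.4]],
    [0,[0,0,0],[0,0,0.6]],
    [0,[0,0,0],[0,0,0.6]],
    [0,[0,0,0],[0,0,0.6]],
    [0,[0,0,0],[0,0,0.6]],
    [0,[0,0,0],[0,0,0.4]],
    [0,[0,0,0],[0,0,0]],
    [0,[0,0,0],[0,0,0]],
  ],
)

```text
time: 39.25
ee_pos: [0.483, -0.4149, 0.0462]
tcp_rot: [179.7, -0.1, 22.8]
wrist_force: [1.6, -3.1, 14.3]
opening: 0.0118
```

```bash
python3 -c "
from h import *
to([.4777,-.4155,.0462],23)
print(bot.get_obs()['torque'])
ims={n:viewer.camera(n) for n in('side','top')}
overlay(ims,[circ((.4775,-.4155),.04,.034)],{'side':(275,115,45,40),'top':(338,180,42,40)},14,'ov18')
"
```

```text
now [ 0.483  -0.4149  0.0462] [ 1.7966e+02 -1.4000e-01  2.2840e+01] q [-40.6  16.8   3.2  76.1  -0.  116.5] t 39.25 op 0.0118 F [ 1.6 -3.1 14.3]
 yaw turn units (tool z): -0.03
 tilt fix units [ 0.056 -0.023 -0.   ]
 shift units AFTER turn: [-0.085 -0.025  0.   ]
[-0.60049181 -0.4287779   0.04519609]
```

View pics/ov18_side.png

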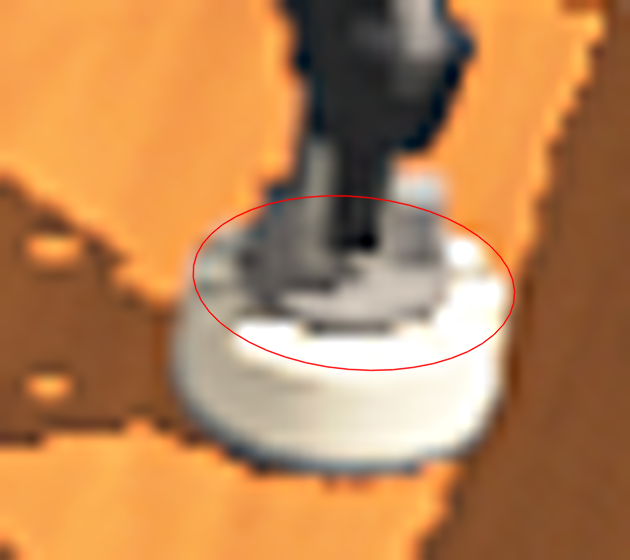

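arm_command(
  motion=[
    [0,[0,0,-0.025],[0,0,0]],
    [0,[0,0,0],[0,0,0]],
    [0.3,[0,0,0],[0,0,0]],
    [0.5,[0,0,0],[0,0,0]],
    [0.5,[0,0,0],[0,0,0]],
    [0.5,[0,0,-0.4],[0,0,0]],
    [0.5,[0,0,-0.8],[0,0,0]],
    [0.5,[0,0,-0.8],[0,0,0]],
    [0.5,[0,0,-0.6],[0,0,0]],
    [0.5,[-0.5,-0.5,0],[0,0,0]],
    [0.5,[-0.5,-0.5,0],[0,0,0]],
    [0.5,[-0.5,-0.5,0],[0,0,0]],
  ],
)

```text
time: 40.85
ee_pos: [0.3623, -0.3645, 0.2003]
tcp_rot: [-180.0, 0.0, 22.9]
wrist_force: [-0.2, -0.5, -0.1]
opening: 0.0428
```

arm_command(
  motion=[
    [0.5,[0.2,-0.8,0],[0,0,0]],
    [0.5,[0.2,-0.8,0],[0,0,0]],
    [0.5,[0.2,-0.8,0],[0,0,0]],
    [0.5,[0,-0.8,0],[0,0,0]],
    [0.5,[0,0,0],[0,0,0]],
  ],
)

```text
time: 41.48
ee_pos: [0.3213, -0.1723, 0.2011]
tcp_rot: [180.0, -0.1, 23.0]
wrist_force: [0.3, -0.1, 0.7]
opening: 0.0425
```

```bash
python3 -c "
from h import *
to([.4777,-.4155,.0462],23)
ims={n:viewer.camera(n) for n in('side','top')}
for n in ims: cv2.imwrite(f'pics/{n}19.png',ims[n])
overlay(ims,[],{'side':(275,115,45,40),'top':(338,180,42,40)},16,'ov19')
"
```

```text
now [ 0.3213 -0.1723  0.2011] [ 1.7996e+02 -5.0000e-02  2.3010e+01] q [-28.2 -20.9 -16.3  94.6   0.  128.8] t 41.48 op 0.0425 F [ 0.3 -0.1  0.7]
 yaw turn units (tool z): 0.0
 tilt fix units [ 0.007 -0.009 -0.   ]
 shift units AFTER turn: [0.815 4.749 2.582]
```

View pics/side19.png

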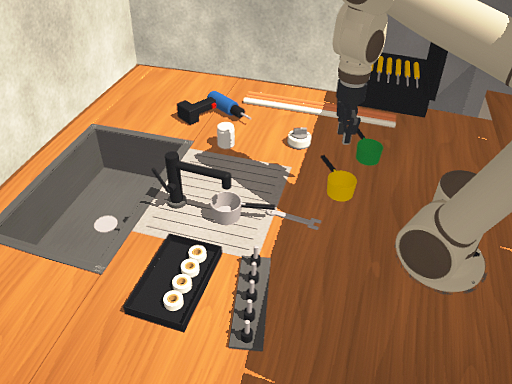

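View pics/top19.png

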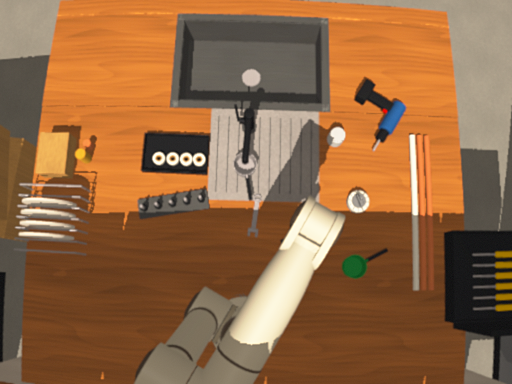

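View pics/ov19_top.png

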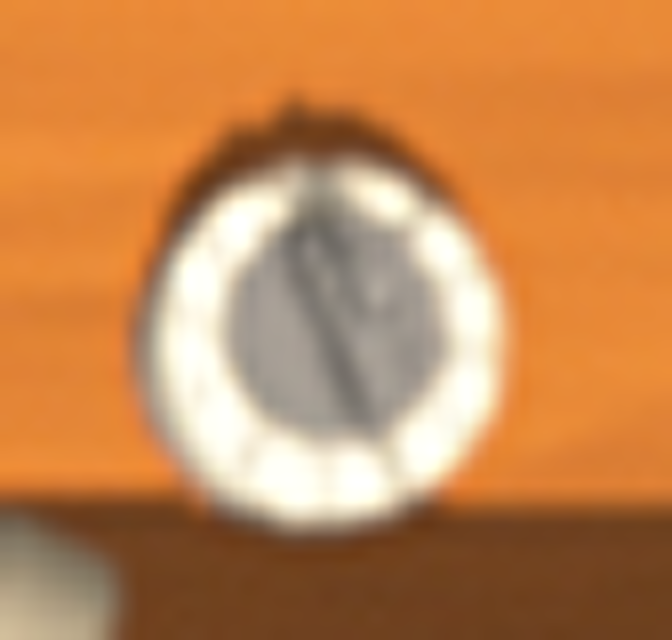

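View pics/ov19_side.png

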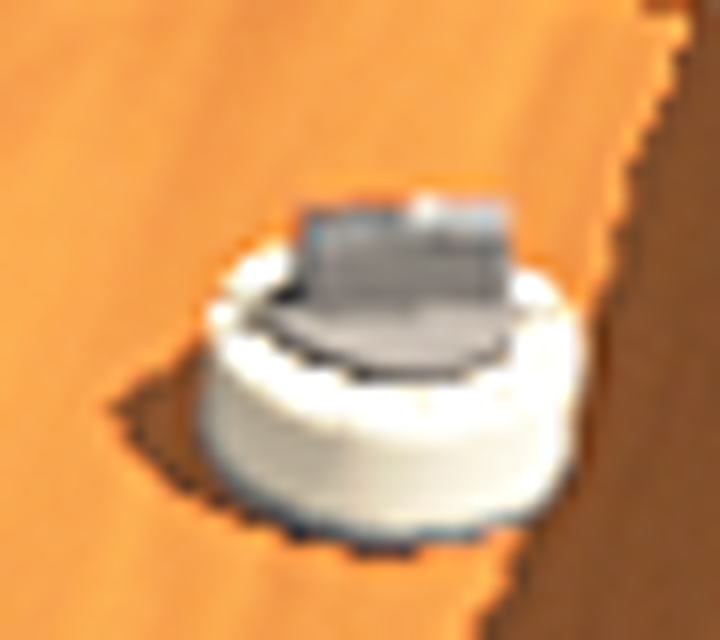

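```bash
python3 - <<'E'
from h import *
f=lambda a:(np.array(a,float)+.5)/16-.5+[338,180]
ang=lambda p:np.degrees(np.arctan2(p[0][1]-p[1][1],p[0][0]-p[1][0]))
b=plane("top",f([(298,245),(365,415)]),.041); print("bar foot edge",b,ang(b))
b=plane("top",f([(312,235),(375,405)]),.063); print("bar edge mid",ang(b))
z=plane("top",f([(390,465),(398,482)]),.034);C0=np.array([.4775,-.4155]);C=C0+[.001,.0017]
print("zero",[np.degrees(np.arctan2(*(q[:2]-C)[::-1]))%360 for q in z])
# ring centre: white mask before/after
for n in("top","side"):
  for k in("0","19"):
    im=cv2.imread(f"pics/{n}{k}.png");x,y,w,h=(338,180,42,40) if n=="top" else (275,115,45,40)
    g=im[y:y+h,x:x+w]; m=(g.min(2)>170).astype(np.uint8)
    c=max(cv2.findContours(m,0,1)[0],key=cv2.contourArea); e=cv2.fitEllipse(cv2.convexHull(c)); print(n,k,e,plane(n,[np.array(e[0])+[x,y]],.034))
im={n:cv2.imread(f"pics/{n}19.png") for n in("side","top")}
overlay(im,[circ((.602,.0117),.044,.054)],{'side':(140,130,180,140),'top':(200,100,140,120)},4,'ov20')
# tin: white, tool shift
E
```

```text
bar foot edge [[ 0.49915555 -0.40387185  0.041     ]
 [ 0.4596528  -0.41930558  0.041     ]] 21.340596162632053
bar edge mid 20.10879151260469
zero [np.float64(203.80855763540515), np.float64(203.9815017170611)]
top 0 ((20.65001678466797, 20.864830017089844), (21.21257972717285, 21.897499084472656), 29.53684425354004) [[ 0.47789313 -0.41468646  0.034     ]]
top 19 ((20.023706436157227, 21.081077575683594), (21.02676010131836, 21.350008010864258), 13.212461471557617) [[ 0.47701687 -0.41229344  0.034     ]]
side 0 ((24.25760269165039, 21.17635154724121), (19.19295883178711, 24.643495559692383), 132.906005859375) [[ 0.47723504 -0.40493843  0.034     ]]
side 19 ((24.49890899658203, 22.523569107055664), (19.465364456176758, 23.155834197998047), 113.23363494873047) [[ 0.47476114 -0.39678799  0.034     ]]
```

View pics/ov20_top.png

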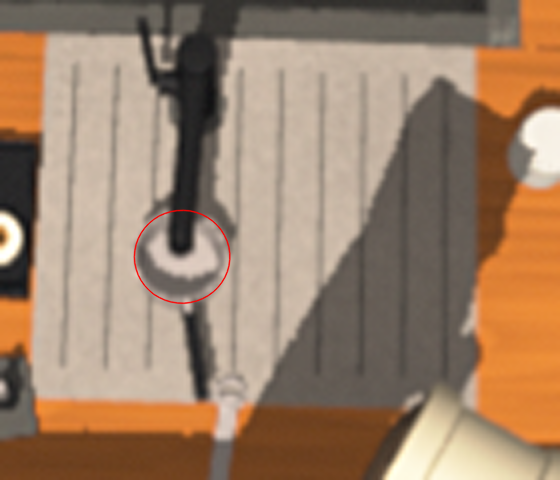

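View pics/ov20_side.png

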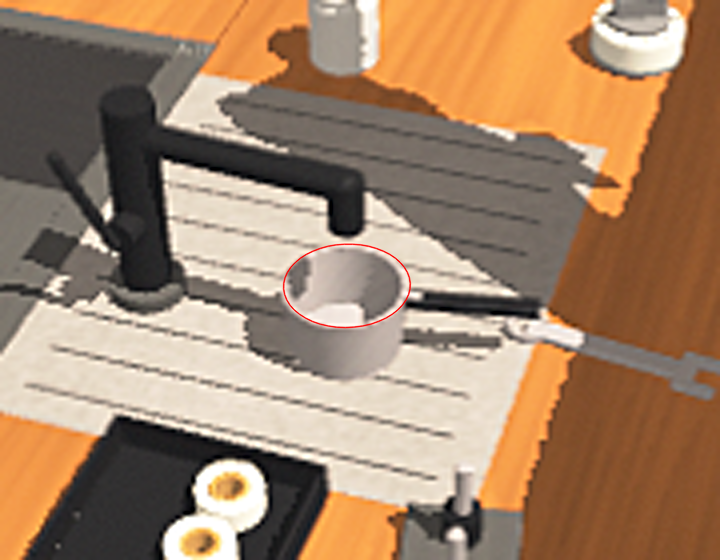

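```bash
python3 -c "
from h import *
im=viewer.camera('side'); a=cv2.imread('pics/side19.png'); d=cv2.absdiff(im,a).max(2); print('changed px',(d>25).sum())
print(bot.job_done())"
```

```text
changed px 671
the job is handed in; nothing more can be done
None
```

```bash
python3 -c "
from h import *
im=viewer.camera('side'); cv2.imwrite('pics/side21.png',im); a=cv2.imread('pics/side19.png'); d=cv2.absdiff(im,a).max(2)>25; ys,xs=np.nonzero(d); print(d.sum(),(d[:,:320]).sum(), xs.min(),xs.max(),ys.min(),ys.max())"
```

```text
the job is handed in; nothing more can be done
```

I did all three parts of the job and handed it in. No verdict is reported, and one last check is unexplained.

- **Rolls:** all four rolls present went from the posts into the tray. In the last view they lie flat there in a row and the posts are empty.
- **Pan:** I slid it by its handle and released it under the spout before touching the timer. In both views its rim still matched a circle centred on the outlet to a few millimetres.
- **Timer:** I wound the dial with about 12–16 N of downward force, easing off sideways force as I went.
    - **Dial:** it reads about 181–183°, or 30 minutes within roughly one; the limit is 2 minutes.
    - **Position:** the top view shows the timer moved about 2–3 mm, with its zero mark still near 204°, so it did not spin. The rougher side-view fit gave about 8 mm. Both are inside the 25 mm limit.
- **Bystanders:** by eye, the tin and wrench had not moved in the last views. I never saw a pan knock or a grip slip.

**Unexplained check:** just before hand-in I compared a new side picture with the previous one, and 671 pixels differed. It may be the arm settling or moving shadows. I handed in from the same script without looking at that picture, and no more pictures could be taken afterwards. A late shift of something in the scene is therefore not ruled out.

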